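# Load-test a mount spring on the lever spring tester

### The arm

A 6-joint arm with a two-finger parallel gripper is mounted at the origin on the work surface. World frame = base frame: x ahead of the robot, y to its left, z up, the work surface at z = 0. Lengths are in m, angles in rad, forces in N, time in s.
With the tool pointing down it reaches from about 0.375 to 0.925 m from the base axis. Payload 5.7 kg.
Tool frame: the origin (TCP) lies on the centre line of the jaws, within the pads' length; the fingertips stand 25 mm ahead of it and the grasp point (between the pads) lies 6 mm ahead of it; z points along the fingers, y is the line along which they close (so a half turn about z gives the same grasp; the last joint's range is limited). The gripper opens to 85 mm and grips with 20 to 120 N. Pads are 22 mm wide; open, the fingers measure 114 mm over their backs; the gripper's body (76 mm by 85 mm) begins 54 mm behind the grasp point. The pads swing forward as they close: fully open they stand 13 mm farther back than shut.
Start: joints at [1.129, 0.359, 1.51, -0, 1.272, -0.115], TCP at [0.193, 0.568, 0.256] pointing down, gripper open.
Joint ranges: [-2.97, 2.97], [-1.01, 2.36], [0.21, 2.38], [-0.96, 4.11], [0.2, 2.71], [-2.98, 2.98]. Speed limits (rad/s): [2.39, 2.39, 3.14, 3.14, 3.14, 3.14].

### API

Orientations are given as a rotation vector (axis times angle).
In Python, from cell import sense, grab_frame, camera_model, close_job gives the robot as it stands.
- The arm moves only by the tool move_arm, never from a script. Its argument "commands" is a list that holds one entry, the list of rows, each a list of 7 numbers: the shift along the tool's x, y, z in m, then the turn, a rotation vector about the tool's x, y, z in rad, then the closure, from -1 (fully open) to 1 (shut). A call has 1 to 12 rows; each row shifts and turns the commanded pose from where the row before left it, along the tool's axes as they then stand; what a row does not reach is not made up. A row lasts 1/12 s, in which the tool goes at most 41.7 mm and 7.16 degrees, less where a joint would pass 70% of its speed; a pose out of reach is approached as far as the arm can. A call with a gripper value outside its range is refused whole. The fingers move at their own pace and stop on an object; the grip force is fixed at half the most. Time passes only in rows, so rows that do not move let the fingers close. It gives the time, the measured TCP pose, the force, the opening and the grip force at its end, in the units of the state.
- sense(): the state, without advancing time (a new reading comes with each control period).
- grab_frame(name): name is "scene" or "side" or "wrist"; returns the picture (400x640x3 uint8, blue, green, red); there is no depth.
- camera_model(name): a dict with "mtx" (3x3 intrinsics, pixels), "origin" and "attitude" of the camera in the world. Camera axes: x right, y down, z forward; pixel columns grow to the right and rows downward; lengths in m; the calibration is good to about 2 mm. A picture is of the moment at which its call begins: read the wrist's pose just before it. camera_model takes no time and is no camera call; for the wrist camera it gives the pose at the moment of the call.
- close_job(): hands the job in; it is judged then, once.
The state is a dict: "clock": time; "joint_positions": joint angles; "joint_vel": joint speeds; "effort": joint torques, N m; "position": TCP position; "ee_rot": TCP orientation; "force": force on the tool from outside, world axes, zero at the start; "wrist_torque": the same for the moment, N m; "grip_width": opening from 0.0 (shut) to 1.0 (fully open); "gripper_force": force on a finger pad.
Only numpy, scipy, OpenCV 4.12 (cv2) and the standard library are available. Lean on these libraries where they do the work, as an engineer would, in place of code of your own. Each camera call takes 0.05 s, during which the arm holds its last target. There are 200 camera calls.

### The job

Load-test the spring on the rack's outer peg (the one farther from the rack's handle): stand it over the spigot on the tester's plate, bring the ball lever down until it just rests on the height stop screw, and hold it there lightly, without leaning on the stop, for a good two seconds while the dial settles and you read it. Then swing the lever back up and put the spring in the rectangular tray if the dial showed 10 N or more, or in the round dish if it showed less. Leave the other spring on its peg and everything else on the table where it is.

Things in the scene. Friction and masses are not known exactly. Their poses are not given: they have to be found in the camera images.
- spring_a_mid (a point): Spring A: steel coil spring standing upright over a peg of the rack, 60 mm tall free, 32 mm outside, 26 mm inside, about 35 g. Point on its axis half-way up (30 mm), z up its axis. A and B look the same and either may stand on either peg; one has gone soft (about 0.4 N/mm, not 0.7). Its lower 34 mm are stiff when gripped from the sides; only the upper part sinks under load.
- spring_b_mid (a point): Spring B: the same description as spring A.
- rack_end (a point): foot of the OUTER peg (farther from the handle) of a fixed wooden rack: a board 150 x 62 x 15 mm with a paddle handle at one end and two pegs (18 mm diameter, 26 mm tall) 80 mm apart, upon which the springs stand. The point lies on the board's top, 15 mm above the table; x along the board, away from the handle. The spring to test stands here.
- rack_inner (a point): foot of the INNER peg, next to the rack's handle, on the board's top. The other spring stands here and stays here.
- tester: fixed lever spring tester: grey base 225 x 110 x 12 mm, round plate, hinge column behind it (at x 100 mm, 122 mm tall), aluminium lever with black ball, stop post in front (x -55 mm, 22 x 26 mm, 64 mm tall) and a dial 102 mm across, 40 mm high, facing up (x 30, y 120 mm). Origin on the table under the plate's axis; x from plate to column, z up. With the lever up the plate is open from above.
- plate_top (a point): centre of the plate's upper face, 45 mm above the table when unloaded; the plate is 60 mm across and carries a steel spigot 21 mm in diameter and 11 mm tall with a tapered tip, over which the spring's lower end fits. The plate sinks 1 mm per 6 N.
- lever (a joint): lever angle, rad: 0 level over the plate (pointing to tester -x), growing upwards, pi/2 upright. Starts raised past upright; its stiff hinge keeps it when let go at 1.3 to 1.9, lower it falls. A flat self-levelling pad 42 mm across hangs under it over the plate: it meets a free spring at about 0.2 rad, and the lever meets the stop between -0.03 and 0.03.
- lever_ball (a point): centre of the black ball (32 mm diameter) at the lever's end, 200 mm from the hinge axis, on the straight line through it. It moves in the tester's x-z plane. Gripped from above with the fingers closing along the tester's y, it can turn between the fingers as the lever swings.
- lever_hinge (a point): centre of the lever's hinge, 108 mm above the table; the hinge axis lies along the tester's y.
- stop: height stop: upright steel screw with hard nylon tip, 12 mm diameter, on the stop post, 155 mm from the hinge axis. Origin at the centre of its upper end, set somewhere from 97 to 103 mm above the table. The lever's underside (8 mm below its line) lands on it. At the ball the force grows under 0.4 N/mm as the spring is compressed, then sharply at the stop. More than 20 N on the stop spoils it.
- dial (a joint): angle of the dial's hand, rad, clockwise seen from above: 0 with nothing on the plate, 0.24 rad per newton on the plate (a tick per newton, a long tick every 5 N, so 10 N is 2.4 rad, the third long tick counting zero's). With the lever on the stop a good spring shows over 11 N, a soft one under 9 N.
- tray_in (a point): centre of the inner floor of the white rectangular tray, 170 x 120 mm outside, 4 mm walls and floor, 22 mm high, fixed; x along its long side.
- dish_in (a point): centre of the inner floor of the round white ceramic dish, about 148 mm across the rim, inner floor 125 mm across, 5 mm thick, 26 mm high, fixed. Tray and dish may be on either side of the table.
- glue_bottle: white plastic glue bottle, 54 mm across, 150 mm tall, standing; origin at its underside; leave it alone.
- spirit_level: yellow spirit level, 210 x 38 x 48 mm; origin at its underside; leave it alone.
- screwdriver: screwdriver with wooden handle, 200 mm long, lying; origin at its underside; leave it alone.
- spanner: steel spanner, 140 mm long, 8 mm thick, lying; origin at its underside; leave it alone.
- collar: steel collar, 42 mm across, 14 mm thick, lying; origin at its underside; leave it alone.
- jar: glass jar with steel lid, 70 mm across, 85 mm tall; origin at its underside; leave it alone.
Not all that is in view belongs to the job. Leave any pink or purple look-alike of the part that bears spring_b_mid alone.

How it is judged:
On the way, in this order (a step that is already met when the one before it is completed fails the run):
1. a spring stands upright on the tester's plate, over the spigot (within 5 mm of its axis, right down on the plate) (((horizontal distance between spring_a_mid and plate_top below 0.005 m and z of spring_a_mid in the frame of plate_top between 0.026 and 0.034 m and angle between spring_a_mid's own z axis and vertical below 0.08 rad) or (horizontal distance between spring_b_mid and plate_top below 0.005 m and z of spring_b_mid in the frame of plate_top between 0.026 and 0.034 m and angle between spring_b_mid's own z axis and vertical below 0.08 rad))), for 0.2 s.
2. with the spring in place on the plate, the lever rests on the stop (more than 1 N on it) for 1.5 s (((horizontal distance between spring_a_mid and plate_top below 0.005 m and z of spring_a_mid in the frame of plate_top between 0.026 and 0.034 m and angle between spring_a_mid's own z axis and vertical below 0.08 rad) or (horizontal distance between spring_b_mid and plate_top below 0.005 m and z of spring_b_mid in the frame of plate_top between 0.026 and 0.034 m and angle between spring_b_mid's own z axis and vertical below 0.08 rad)) and contact force between stop and anything else above 1 N and value of joint lever below 0.08 rad and value of joint dial above 0.8 rad), for 1.5 s.
At the end, for the whole second after the job is handed in: The spring that stood on the outer peg lies or stands at rest in the right place for its load (rectangular tray if 10 N or more at the stop; round dish if less), the other spring still stands on the inner peg (within 12 mm, upright), and the lever is up again (over 1.25 rad) ((((x of spring_a_mid in the frame of tray_in between -0.075 and 0.075 m and y of spring_a_mid in the frame of tray_in between -0.05 and 0.05 m and z of spring_a_mid in the frame of tray_in below 0.04 m) and (horizontal distance between spring_b_mid and rack_inner below 0.012 m and angle between spring_b_mid's own z axis and vertical below 0.1 rad and z of spring_b_mid in the frame of rack_inner below 0.036 m)) or ((horizontal distance between spring_b_mid and dish_in below 0.058 m and z of spring_b_mid in the frame of dish_in below 0.04 m) and (horizontal distance between spring_a_mid and rack_inner below 0.012 m and angle between spring_a_mid's own z axis and vertical below 0.1 rad and z of spring_a_mid in the frame of rack_inner below 0.036 m))) and value of joint lever above 1.25 rad); the robot touches nothing.
It fails at once if the stop is leaned on with more than 20 N (contact force between stop and anything else above 20 N).
It fails at once if a bystander is moved by more than 30 mm (distance of any of glue_bottle, spirit_level, screwdriver, spanner, collar, jar from where it was at the start of the episode above 0.03 m).
It also fails if it takes over 72 s, if anything falls off the work surface, if the arm or the gripper's body presses on something with over 40 N, if the wrist force passes 120 N, or if a joint passes its speed limit or range.

## Working session

There is one attempt and no reset: what is moved stays moved. The work goes in short steps, Python scripts to look and compute and a tool call to move; the robot and the scene stay as the last step left them, time stands still between calls to the robot, and variables do not carry over. Pictures are saved under pics/ and viewed, at most 10 in all, crops included, and the job is handed in when it is done.

Besides the shell and the picture viewer there is one more tool, called after "Call:" as a command line: name --argument value ..., lists and objects as JSON in quotes. move_arm: Moves the arm, as the interface text tells. Its arguments: {"type":"object","properties":{"commands":{"type":"array","items":{"type":"array","items":{"type":"array","items":{"type":"number"}}}}},"required":["commands"]}

```bash
mkdir -p pics; ls; python3 - <<'E'
from cell import *
import cv2
print(sense())
for n in("scene","side"):
    f=grab_frame(n);cv2.imwrite(f"pics/{n}0.png",f);m=camera_model(n);print(n,m)
E
```

```text
pics
{'clock': 0.0, 'joint_positions': array([ 1.12892603e+00,  3.59523711e-01,  1.51144495e+00,  9.56581577e-06,
        1.27250971e+00, -1.15091590e-01]), 'joint_vel': array([ 9.44211329e-05,  1.37961392e-03,  3.35405552e-04,  1.55062080e-04,
       -3.53840357e-04,  2.70207104e-04]), 'effort': array([-1.18184944e-03, -5.27626169e+01, -2.78614426e+01, -3.52089455e-04,
        1.33164754e-02, -1.18400615e-05]), 'position': array([0.19231875, 0.56766334, 0.25543765]), 'ee_rot': array([-5.10940393e-01, -3.09922962e+00,  2.84353894e-03]), 'force': array([-0.19622295,  0.31934289, -0.58015337]), 'wrist_torque': array([-0.03153267, -0.02906484, -0.00448184]), 'gripper_force': 0.0, 'grip_width': 1.002109715111296}
scene {'mtx': array([[374.01305995,   0.        , 312.63904594],
       [  0.        , 374.01305995, 199.67232009],
       [  0.        ,   0.        ,   1.        ]]), 'origin': array([1.10061567, 0.41438295, 0.70265886]), 'attitude': array([-1.12692769, -2.29552883,  1.05994003])}
side {'mtx': array([[434.3947457 ,   0.        , 316.41318184],
       [  0.        , 434.3947457 , 204.74448423],
       [  0.        ,   0.        ,   1.        ]]), 'origin': array([ 0.40114645, -0.72011256,  0.76788217]), 'attitude': array([-2.29406273,  0.27855883, -0.12816843])}
```

View pics/scene0.png

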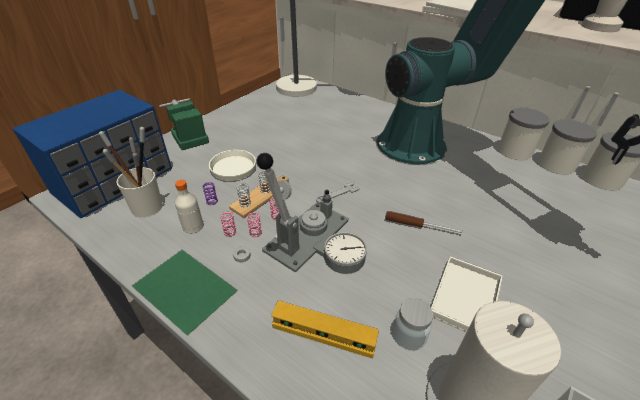

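View pics/side0.png

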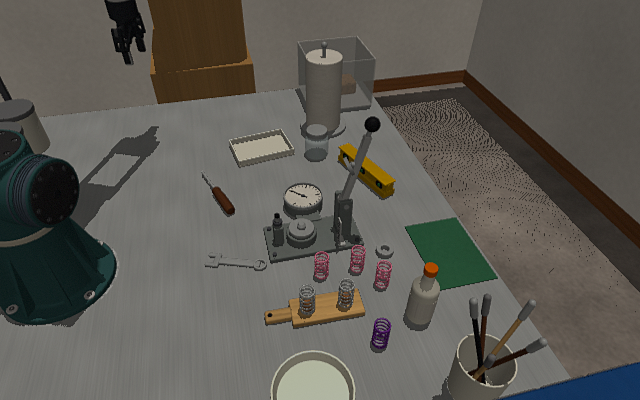

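Side view: the rack is at (265–365, 290–325) with its handle to the left, so the outer spring is near (347,295). The plate is at (301,232), dial (302,196), ball (372,125), tray (262,148) and dish (313,385). Next, enlarged crops.

```bash
python3 - <<'E'
import cv2
a=cv2.imread("pics/side0.png")[180:340,225:405];cv2.imwrite("pics/c1.png",cv2.resize(a,None,fx=3.75,fy=3.75,interpolation=2))
a=cv2.imread("pics/scene0.png")[140:290,200:375];cv2.imwrite("pics/c2.png",cv2.resize(a,None,fx=4,fy=4,interpolation=2))
E
```

```text
(no output)
```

View pics/c1.png

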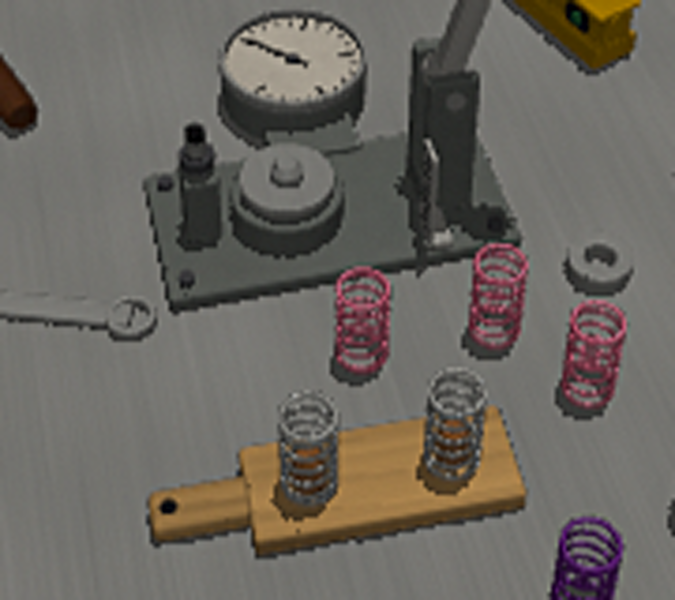

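View pics/c2.png

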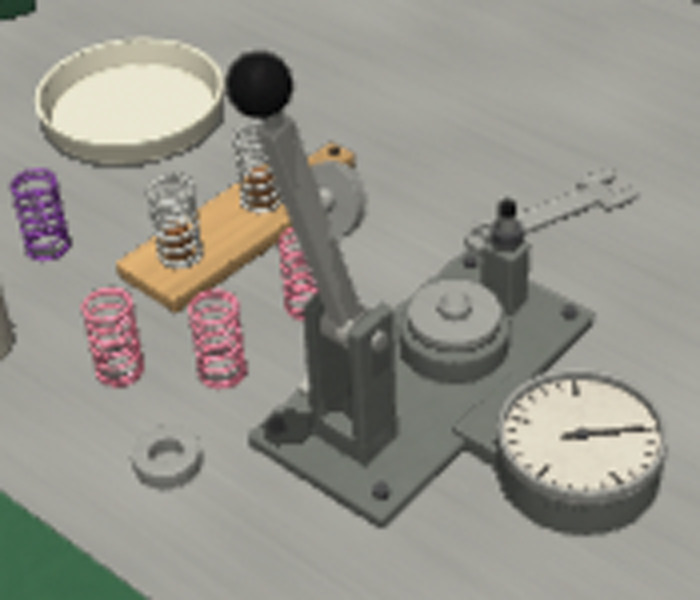

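Side crop: outer spring top at (458,382), inner (309,405), spigot tip (287,165), stop tip (195,128). Scene crop: outer spring top at (171,185), spigot tip (457,298), stop tip (508,205), ball (260,84), dial (581,438).

```bash
cat > h.py <<'E'
from cell import *
import numpy as np, cv2
from scipy.spatial.transform import Rotation as R
from scipy.optimize import least_squares
def proj(m,P):
    p=(R.from_rotvec(m["attitude"]).as_matrix().T@(np.atleast_2d(P)-m["origin"]).T); p=m["mtx"]@p
    return (p[:2]/p[2]).T
def ray(m,uv,z):
    d=R.from_rotvec(m["attitude"]).as_matrix()@np.linalg.inv(m["mtx"])@[*uv,1]
    return m["origin"]+d*(z-m["origin"][2])/d[2]
def tri(obs,x0=(.6,.1,.05)):
    f=lambda x:np.concatenate([proj(m,x)[0]-u for m,u in obs])
    s=least_squares(f,x0); return s.x,np.abs(s.fun).max()
E
python3 - <<'E'
from h import *
S,C=camera_model("side"),camera_model("scene")
s=lambda u,v:np.array([225+u/3.75,180+v/3.75]); c=lambda u,v:np.array([200+u/4,140+v/4])
obs={'outer_top':(s(458,382),c(171,185),.075),'inner_top':(s(309,405),c(250,135),.075),'spigot':(s(287,160),c(457,294),.056),
'stop':(s(195,128),c(508,203),.1),'dial':(s(294,62),c(581,438),.04),'ball':(np.array([372,125]),c(260,84),.3),
'dish':(np.array([313,386]),c(130,88),.026),'tray':(np.array([262,146]),np.array([467,290]),.022)}
P={}
for k,(a,b,z) in obs.items():
    x,e=tri([(S,a),(C,b)]);P[k]=x
    print(k,x.round(4),round(e,1),ray(S,a,z).round(4),ray(C,b,z).round(4))
for n,m in(('S',S),('C',C)): print(n,R.from_rotvec(m["attitude"]).as_matrix().round(2).tolist())
T={'spigot':(0,0,.056),'stop':(-.055,0,.1),'dial':(.03,.12,.04)}
def f(q):
    r=[]
    th=q[3]
    D=dict(T,ball=(.1-.2*np.cos(th),0,.108+.2*np.sin(th)))
    for k,p in D.items():
        w=R.from_euler('z',q[2]).apply(p)+[q[0],q[1],0]
        r+=[proj(S,w)[0]-obs[k][0],proj(C,w)[0]-obs[k][1]]
    return np.concatenate(r)
for y0 in(0,1.5,3,-1.5):
    o=least_squares(f,[.6,.1,y0,1.8]); print(o.cost,o.x,o.fun.round(1))
E
```

```text
outer_top [ 0.5906 -0.2168  0.0778] 0.3 [ 0.5918 -0.215   0.075 ] [ 0.5874 -0.2192  0.075 ]
inner_top [ 0.5125 -0.2134  0.0772] 0.9 [ 0.5118 -0.2108  0.075 ] [ 0.5133 -0.2163  0.075 ]
spigot [ 0.5425 -0.0119  0.0579] 0.6 [ 0.5438 -0.0112  0.056 ] [ 0.539  -0.0127  0.056 ]
stop [ 0.4875 -0.0122  0.0975] 0.3 [ 0.4876 -0.0155  0.1   ] [ 0.4889 -0.0103  0.1   ]
dial [0.5737 0.1069 0.031 ] 0.2 [0.5721 0.0962 0.04  ] [0.5801 0.1113 0.04  ]
ball [ 0.6924 -0.0144  0.3003] 0.3 [ 0.6931 -0.0146  0.3   ] [ 0.6914 -0.0145  0.3   ]
dish [ 0.4815 -0.3821  0.0275] 0.0 [ 0.4817 -0.3814  0.026 ] [ 0.4801 -0.3838  0.026 ]
tray [0.5034 0.3789 0.0208] 1.3 [0.5062 0.3708 0.022 ] [0.5013 0.3799 0.022 ]
S [[0.97, -0.16, 0.18], [-0.24, -0.65, 0.72], [0.0, -0.74, -0.67]]
C [[-0.61, 0.51, -0.6], [0.79, 0.4, -0.46], [0.0, -0.76, -0.65]]
8.6454725439204 [ 0.5428     -0.0125436  -0.0160123   1.82282503] [-0.3  0.5 -0.8  0.8 -0.2 -1.1 -0.2 -0.4  0.1 -2.8 -0.2 -2.2 -0.1 -0.6
 -0.7 -0.5]
8.645472543921654 [ 0.5428     -0.0125436  -0.01601231  1.82282502] [-0.3  0.5 -0.8  0.8 -0.2 -1.1 -0.2 -0.4  0.1 -2.8 -0.2 -2.2 -0.1 -0.6
 -0.7 -0.5]
8.645472543920429 [ 0.5428     -0.0125436  -0.0160123   1.82282503] [-0.3  0.5 -0.8  0.8 -0.2 -1.1 -0.2 -0.4  0.1 -2.8 -0.2 -2.2 -0.1 -0.6
 -0.7 -0.5]
8.645472543920658 [ 0.5428     -0.0125436  -0.01601231  1.82282502] [-0.3  0.5 -0.8  0.8 -0.2 -1.1 -0.2 -0.4  0.1 -2.8 -0.2 -2.2 -0.1 -0.6
 -0.7 -0.5]
```

Call:
move_arm --commands '[[[0, 0, -0.01, 0, 0, -0.11, -1], [0, 0, -0.01, 0, 0, -0.11, -1], [0, 0, -0.01, 0, 0, -0.107, -1], [-0.016, -0.033, 0, 0, 0, 0, -1], [-0.016, -0.033, 0, 0, 0, 0, -1], [-0.016, -0.033, 0, 0, 0, 0, -1], [-0.016, -0.033, 0, 0, 0, 0, -1], [-0.016, -0.033, 0, 0, 0, 0, -1], [-0.016, -0.033, 0, 0, 0, 0, -1], [-0.016, -0.033, 0, 0, 0, 0, -1], [-0.016, -0.033, 0, 0, 0, 0, -1], [-0.016, -0.033, 0, 0, 0, 0, -1]]]'

```text
clock: 1.1
position: [0.3367, 0.2695, 0.2861]
ee_rot: [0.001, -3.141, 0.0]
force: [0.3, 0.6, 0.9]
grip_width: 0.998
gripper_force: 0.0
```

Call:
move_arm --commands '[[[-0.016, -0.033, 0, 0, 0, 0, -1], [-0.016, -0.033, 0, 0, 0, 0, -1], [-0.016, -0.033, 0, 0, 0, 0, -1], [-0.016, -0.033, 0, 0, 0, 0, -1], [-0.016, -0.033, 0, 0, 0, 0, -1], [-0.016, -0.033, 0, 0, 0, 0, -1], [-0.016, -0.033, 0, 0, 0, 0, -1], [-0.016, -0.033, 0, 0, 0, 0, -1], [-0.016, -0.033, 0, 0, 0, 0, -1], [-0.016, -0.033, 0, 0, 0, 0, -1], [-0.016, -0.033, 0, 0, 0, 0, -1], [-0.016, -0.033, 0, 0, 0, 0, -1]]]'

```text
clock: 2.1
position: [0.5289, -0.1265, 0.2859]
ee_rot: [-0.0, -3.141, -0.0]
force: [0.3, 1.1, 1.1]
grip_width: 0.997
gripper_force: 0.0
```

Call:
move_arm --commands '[[[-0.015, -0.022, 0.02, 0, 0, 0, -0.4], [-0.015, -0.022, 0.02, 0, 0, 0, -0.4], [-0.015, -0.022, 0.02, 0, 0, 0, -0.4], [-0.016, -0.024, 0.02, 0, 0, 0, -0.4], [0, 0, 0.02, 0, 0, 0, -0.4], [0, 0, 0, 0, 0, 0, -0.4]]]'

```text
clock: 2.6
position: [0.5877, -0.2149, 0.1815]
ee_rot: [-0.002, -3.135, -0.005]
force: [-1.4, 2.1, -1.2]
grip_width: 0.701
gripper_force: 0.0
```

```bash
python3 - <<'E'
from h import *
st=sense();m=camera_model("wrist");f=grab_frame("wrist");cv2.imwrite("pics/w1.png",f)
print(st["position"],st["grip_width"],m["origin"],m["mtx"][0,0],R.from_rotvec(m["attitude"]).as_matrix().round(2).tolist())
print("pred outer top",proj(m,[.5906,-.2168,.075]),"inner",proj(m,[.5125,-.2134,.075]),"spigot",proj(m,[.5428,-.0125,.056]))
E
```

```text
[ 0.58766949 -0.21489019  0.18146238] 0.7013978561375155 [ 0.51038785 -0.21444798  0.29920322] 292.5766640088228 [[0.0, 0.95, 0.3], [1.0, -0.0, 0.0], [0.0, 0.3, -0.95]]
pred outer top [[313.60363254 210.20849685]] inner [[317.73196705 109.91321645]] spigot [[560.12656649 147.60559745]]
```

View pics/w1.png

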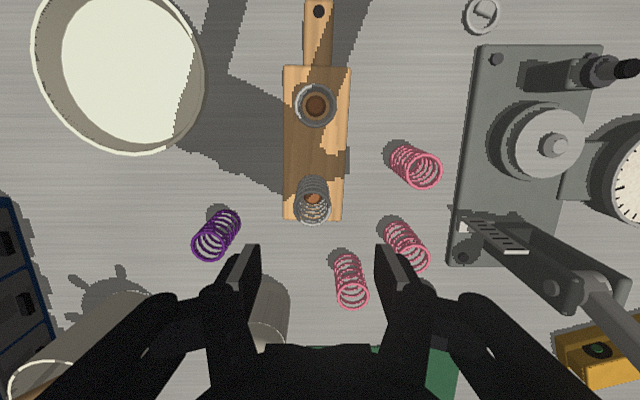

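Wrist view: outer spring's top ring is near (312,212), inner (315,107), spigot (555,146). All are within a few px of prediction. Pink springs stand close by, so I narrow the opening and descend.

Call:
move_arm --commands '[[[0, 0, 0.03, 0, 0, 0, -0.2], [0, 0, 0.03, 0, 0, 0, -0.2], [0, 0, 0.02, 0, 0, 0, -0.2], [0, 0, 0, 0, 0, 0, -0.2], [0, 0, 0, 0, 0, 0, -0.2]]]'

```text
clock: 3.07
position: [0.5892, -0.2138, 0.1069]
ee_rot: [0.001, -3.14, -0.001]
force: [0.5, -0.4, 0.6]
grip_width: 0.599
gripper_force: 0.0
```

```bash
python3 - <<'E'
from h import *
st=sense();m=camera_model("wrist");f=grab_frame("wrist");cv2.imwrite("pics/w2.png",f)
print(st["position"],st["grip_width"],m["origin"])
print(proj(m,[[.5906,-.2183,.075],[.5906,-.2183,.015]]))
E
```

```text
[ 0.58919655 -0.21379418  0.10685115] 0.5991407124407008 [ 0.51127445 -0.2132135   0.22414994]
[[307.97174659 251.60280855]
 [310.31091168 214.07932502]]
```

View pics/w2.png

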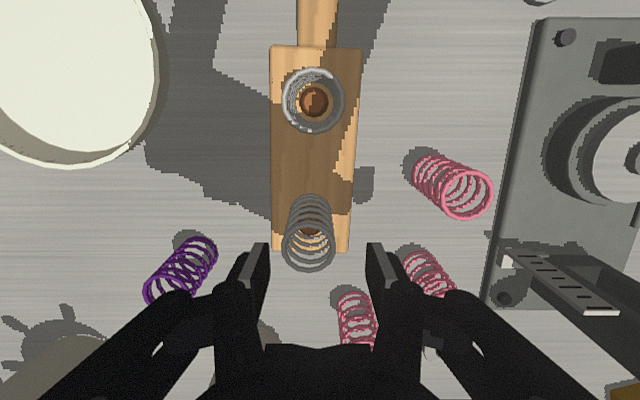

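The spring's top ring is at (307.5,250) and the pad midline at column 318, so I shift −4.5 mm in y and +1 mm in x, then descend and grip.

Call:
move_arm --commands '[[[-0.001, -0.0045, 0.02, 0, 0, 0, -0.2], [0, 0, 0.02, 0, 0, 0, -0.2], [0, 0, 0.015, 0, 0, 0, -0.2], [0, 0, 0.0065, 0, 0, 0, -0.2], [0, 0, 0, 0, 0, 0, 0.1], [0, 0, 0, 0, 0, 0, 0.4], [0, 0, 0, 0, 0, 0, 0.6], [0, 0, 0, 0, 0, 0, 0.6], [0, 0, 0, 0, 0, 0, 0.6]]]'

```text
clock: 3.87
position: [0.5919, -0.2197, 0.0464]
ee_rot: [-0.0, 3.139, -0.002]
force: [-0.6, 0.4, 6.3]
grip_width: 0.353
gripper_force: 59.8
```

Call:
move_arm --commands '[[[0, 0, -0.015, 0, 0, 0, 0.6], [0, 0, -0.03, 0, 0, 0, 0.6], [0, 0, -0.03, 0, 0, 0, 0.6], [0, 0, -0.025, 0, 0, 0, 0.6], [0, 0, 0, 0, 0, 0, 0.6]]]'

```text
clock: 4.28
position: [0.5941, -0.2208, 0.1508]
ee_rot: [-0.0, 3.133, -0.007]
force: [0.2, -0.9, 0.1]
grip_width: 0.355
gripper_force: 59.3
```

Call:
move_arm --commands '[[[0.006, 0.026, 0, 0, 0, 0, 0.6], [0.006, 0.026, 0, 0, 0, 0, 0.6], [0.006, 0.026, 0, 0, 0, 0, 0.6], [0.006, 0.026, 0, 0, 0, 0, 0.6], [0.006, 0.026, 0, 0, 0, 0, 0.6], [0.006, 0.026, 0, 0, 0, 0, 0.6], [0.006, 0.026, 0, 0, 0, 0, 0.6], [0.006, 0.025, 0, 0, 0, 0, 0.6], [0, 0, 0.02, 0, 0, 0, 0.6], [0, 0, 0.018, 0, 0, 0, 0.6], [0, 0, 0, 0, 0, 0, 0.6], [0, 0, 0, 0, 0, 0, 0.6]]]'

```text
clock: 5.28
position: [0.5417, -0.012, 0.1062]
ee_rot: [0.001, -3.139, -0.0]
force: [0.4, 0.6, -0.1]
grip_width: 0.355
gripper_force: 59.4
```

```bash
python3 - <<'E'
from h import *
st=sense();m=camera_model("wrist");w=grab_frame("wrist");s=grab_frame("side");c=grab_frame("scene")
for n,f in zip("wsc",(w,s,c)):cv2.imwrite(f"pics/{n}3.png",f)
print(st["position"],st["ee_rot"])
a=cv2.resize(s[170:260,255:355],None,fx=4,fy=4,interpolation=2);b=cv2.resize(c[155:245,265:365],None,fx=4,fy=4,interpolation=2)
x=np.hstack([a,b]);d=cv2.resize(w[170:320,190:450],(400,231));
out=np.zeros((595,800,3),np.uint8);out[:360]=x;out[362:593,:400]=d;cv2.imwrite("pics/m3.png",out)
p=[.5428,-.0125,.056]
print(proj(camera_model("side"),p),proj(camera_model("scene"),p),proj(m,p))
E
```

```text
[ 0.5417485  -0.01200878  0.10615271] [ 5.94520339e-04 -3.13906624e+00 -3.81996790e-04]
[[301.2258416  223.13571113]] [[313.41590189 214.33403666]] [[315.28640939 237.30020883]]
```

View pics/m3.png

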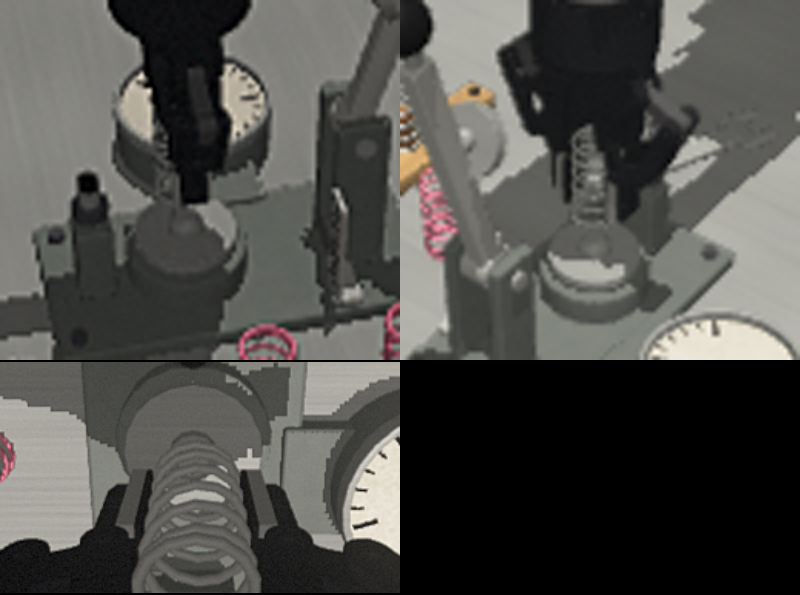

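```bash
python3 - <<'E'
from h import *
C=camera_model("scene");W=camera_model("wrist")
for x in(.538,.540,.5428):
    print(x,[( (proj(C,[x,-.0125,z])[0]-[265,155])*4+[400,0]).round(0) for z in(.056,.075,.135)],[((proj(W,[x,-.0125,z])[0]-[190,170])*1.538+[0,362]).round(0) for z in (.056,.075,.135)])
w=cv2.imread("pics/w3.png")[190:345,220:420];w=cv2.resize(w,None,fx=4,fy=3.8,interpolation=2)
cv2.imwrite("pics/w3z.png",w)
for x in(.538,.540,.5428):print([((proj(W,[x,-.0125,z])[0]-[220,190])*[4,3.8]).round(0) for z in (.045,.056,.075,.135)])
E
```

```text
0.538 [array([598., 233.]), array([598., 211.]), array([599., 137.])] [array([194., 449.]), array([194., 469.]), array([193., 580.])]
0.54 [array([596., 235.]), array([596., 213.]), array([597., 139.])] [array([194., 453.]), array([194., 474.]), array([193., 587.])]
0.5428 [array([594., 237.]), array([594., 215.]), array([594., 141.])] [array([194., 460.]), array([194., 481.]), array([193., 597.])]
[array([386., 113.]), array([385., 138.]), array([385., 189.]), array([382., 463.])]
[array([386., 124.]), array([385., 149.]), array([385., 201.]), array([382., 480.])]
[array([386., 139.]), array([385., 165.]), array([385., 218.]), array([383., 504.])]
```

View pics/w3z.png

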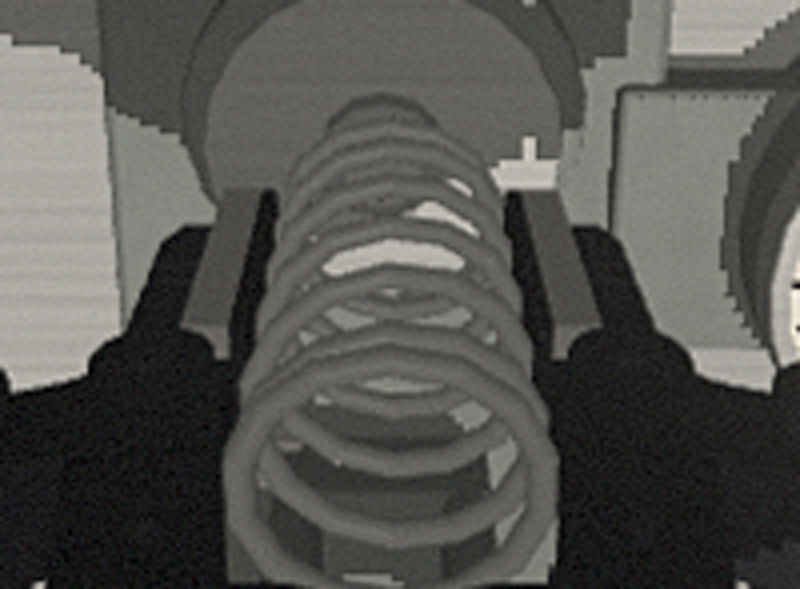

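Top ring centre is at (391,460), giving spring x≈0.538 and y≈−0.0117. The spigot shows at column 382. Shift +4.3 mm in x and −1.2 mm in y, then lower and watch the force.

Call:
move_arm --commands '[[[-0.0043, -0.0012, 0, 0, 0, 0, 0.6], [0, 0, 0.008, 0, 0, 0, 0.6], [0, 0, 0.006, 0, 0, 0, 0.6], [0, 0, 0.004, 0, 0, 0, 0.6], [0, 0, 0.003, 0, 0, 0, 0.6], [0, 0, 0, 0, 0, 0, 0.6], [0, 0, 0, 0, 0, 0, 0.6]]]'

```text
clock: 6.02
position: [0.5467, -0.0134, 0.0854]
ee_rot: [0.0, -3.141, -0.0]
force: [1.1, 0.2, -0.2]
grip_width: 0.349
gripper_force: 59.4
```

Call:
move_arm --commands '[[[0, 0, 0.002, 0, 0, 0, 0.6], [0, 0, 0.002, 0, 0, 0, 0.6], [0, 0, 0, 0, 0, 0, 0.6]]]'

```text
clock: 6.27
position: [0.5467, -0.0133, 0.0816]
ee_rot: [0.0, -3.141, 0.0]
force: [-0.4, -0.3, -1.5]
grip_width: 0.357
gripper_force: 59.4
```

Call:
move_arm --commands '[[[0, 0, 0.002, 0, 0, 0, 0.6], [0, 0, 0.0015, 0, 0, 0, 0.6], [0, 0, 0, 0, 0, 0, 0.6], [0, 0, 0, 0, 0, 0, 0.6]]]'

```text
clock: 6.6
position: [0.5466, -0.0133, 0.0781]
ee_rot: [0.0, -3.141, -0.0]
force: [-1.4, 0.6, -0.4]
grip_width: 0.358
gripper_force: 59.4
```

Call:
move_arm --commands '[[[0, 0, 0.001, 0, 0, 0, 0.6], [0, 0, 0.001, 0, 0, 0, 0.6], [0, 0, 0, 0, 0, 0, 0.6], [0, 0, 0, 0, 0, 0, 0.6]]]'

```text
clock: 6.93
position: [0.5466, -0.0134, 0.0762]
ee_rot: [0.0, -3.141, -0.0]
force: [-3.3, -0.1, 1.5]
grip_width: 0.356
gripper_force: 59.6
```

Call:
move_arm --commands '[[[0.001, 0, 0.001, 0, 0, 0, 0.6], [0, 0, 0, 0, 0, 0, 0.6], [0, 0, 0, 0, 0, 0, 0.6]]]'

```text
clock: 7.18
position: [0.5465, -0.0134, 0.0757]
ee_rot: [-0.0, 3.141, -0.0]
force: [-1.8, 1.1, 3.9]
grip_width: 0.358
gripper_force: 59.9
```

Call:
move_arm --commands '[[[0, 0, 0, 0, 0, 0, 0.2], [0, 0, 0, 0, 0, 0, 0.0], [0, 0, 0, 0, 0, 0, -0.2], [0, 0, 0, 0, 0, 0, -0.3], [0, 0, 0, 0, 0, 0, -0.3], [0, 0, -0.015, 0, 0, 0, -0.3], [0, 0, -0.03, 0, 0, 0, -0.3], [0, 0, -0.03, 0, 0, 0, -0.3], [0, 0, -0.03, 0, 0, 0, -0.3], [0, 0, 0, 0, 0, 0, -0.3]]]'

```text
clock: 8.02
position: [0.5497, -0.0139, 0.1858]
ee_rot: [-0.0, 3.132, -0.003]
force: [2.0, 0.1, -0.4]
grip_width: 0.652
gripper_force: 0.0
```

```bash
python3 - <<'E'
from h import *
st=sense();W=camera_model("wrist");w=grab_frame("wrist");s=grab_frame("side");c=grab_frame("scene")
for n,f in zip("wsc",(w,s,c)):cv2.imwrite(f"pics/{n}4.png",f)
print(st["position"],st["grip_width"])
a=cv2.resize(s[165:265,265:345],None,fx=4,fy=4,interpolation=2);b=cv2.resize(w[130:330,195:435],(480,400),interpolation=2)
cv2.imwrite("pics/m4.png",np.hstack([a,b]))
S=camera_model("side")
for z in (.045,.105): print(z,(proj(S,[.5428,-.0128,z])[0]-[265,165])*4,(proj(W,[.5428,-.0128,z])[0]-[195,130])*2+[320,0])
E
```

```text
[ 0.54970487 -0.01393837  0.18582186] 0.6521324747102565
0.045 [145.38908927 246.24716688] [565.92886796 109.84295283]
0.105 [143.27704298 170.96666402] [566.01427501 155.12202559]
```

View pics/m4.png

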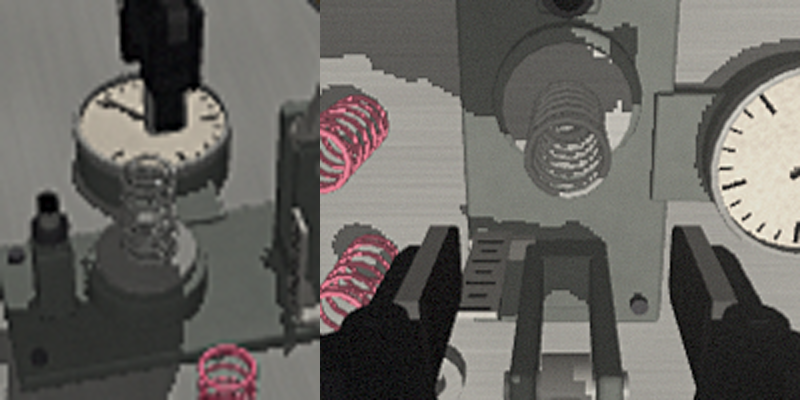

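The spring stands upright over the spigot: its top is at (568,157) in the wrist crop against (566,155) predicted. Now the lever ball.

Call:
move_arm --commands '[[[0, 0, -0.034, 0, 0, 0, -0.5], [0, 0, -0.034, 0, 0, 0, -0.5], [0, 0, -0.034, 0, 0, 0, -0.5], [0, 0, -0.034, 0, 0, 0, -0.5], [0, 0, -0.034, 0, 0, 0, -0.5], [0, 0, -0.034, 0, 0, 0, -0.5], [-0.03, 0, 0, 0, 0, 0, -0.5], [-0.036, 0, 0, 0, 0, 0, -0.5], [-0.036, 0, 0, 0, 0, 0, -0.5], [-0.036, 0, 0, 0, 0, 0, -0.5], [-0.006, 0, 0, 0, 0, 0, -0.5], [0, 0, 0, 0, 0, 0, -0.5]]]'

```text
clock: 9.17
position: [0.6913, -0.0134, 0.3804]
ee_rot: [0.0, -3.137, -0.001]
force: [-0.2, -0.7, -0.5]
grip_width: 0.751
gripper_force: 0.0
```

```bash
python3 - <<'E'
from h import *
st=sense();W=camera_model("wrist");w=grab_frame("wrist");cv2.imwrite("pics/w5.png",w)
print(st["position"],st["grip_width"])
# dark ball blob near prediction
p=proj(W,[.6925,-.0144,.301])[0];print(p)
u,v=p.astype(int)
k=(w.max(2)<45).astype(np.uint8)
for r in range(max(v-60,0),min(v+61,400),10): print(r,''.join('#' if q else '.' for q in k[r,200:440:4]))
E
```

```text
[ 0.69128719 -0.0134308   0.3803651 ] 0.7510518700377664
[314.87113987 220.3253956 ]
160 ............................................................
170 ............................................................
180 ............................................................
190 ............................................................
200 ............................###.............................
210 .........................#########............##............
220 ........................###########.........................
230 .........................#########..........................
240 ...........................#####............................
250 ............##...............................##.............
260 ......##...###...............................###...##.......
270 .....##...#####..............................#####...##.....
280 ...###...######..............................######...###...
```

Call:
move_arm --commands '[[[-0.001, 0, 0.025, 0, 0, 0, -0.5], [0, 0, 0.025, 0, 0, 0, -0.5], [0, 0, 0.02, 0, 0, 0, -0.4], [0, 0, 0.003, 0, 0, 0, -0.2], [0, 0, 0, 0, 0, 0, 0.0], [0, 0, 0, 0, 0, 0, 0.3], [0, 0, 0, 0, 0, 0, 0.6], [0, 0, 0, 0, 0, 0, 0.6], [0, 0, 0, 0, 0, 0, 0.6]]]'

```text
clock: 9.97
position: [0.6913, -0.0139, 0.3125]
ee_rot: [0.0, 3.14, -0.002]
force: [-0.4, -2.7, -1.1]
grip_width: 0.342
gripper_force: 59.5
```

```bash
python3 - <<'E'
import numpy as np
t=[1.823,1.74,1.64,1.53,1.42,1.31,1.2,1.09,.98,.87,.76,.65,.55,.45,.36,.3,.25]
p=np.c_[.2*np.cos(t),-.2*np.sin(t)]
for a,b in zip(t[1:],np.diff(p.round(4),axis=0)):print(a,b.round(4).tolist())
E
```

```text
1.74 [0.0162, -0.0034]
1.64 [0.0199, -0.0024]
1.53 [0.022, -0.0003]
1.42 [0.0218, 0.0021]
1.31 [0.0216, 0.0045]
1.2 [0.0209, 0.0068]
1.09 [0.02, 0.0091]
0.98 [0.0189, 0.0112]
0.87 [0.0176, 0.0132]
0.76 [0.016, 0.0151]
0.65 [0.0142, 0.0168]
0.55 [0.0113, 0.0165]
0.45 [0.0096, 0.0175]
0.36 [0.0071, 0.0165]
0.3 [0.0039, 0.0114]
0.25 [0.0027, 0.0096]
```

Call:
move_arm --commands '[[[0.0162, 0, -0.0034, 0, 0, 0, 0.6], [0.0199, 0, -0.0024, 0, 0, 0, 0.6], [0.022, 0, -0.0003, 0, 0, 0, 0.6], [0.0218, 0, 0.0021, 0, 0, 0, 0.6], [0.0216, 0, 0.0045, 0, 0, 0, 0.6], [0, 0, 0, 0, 0, 0, 0.6]]]'

```text
clock: 10.47
position: [0.5859, -0.0127, 0.3114]
ee_rot: [0.001, -3.14, -0.001]
force: [-1.1, -0.3, 0.7]
grip_width: 0.2
gripper_force: 0.0
```

The ball slipped out because I gripped it too high. Rise, open and locate it again.

Call:
move_arm --commands '[[[0, 0, -0.03, 0, 0, 0, 0.2], [0, 0, -0.03, 0, 0, 0, -0.5], [0, 0, -0.02, 0, 0, 0, -0.5], [0, 0, 0, 0, 0, 0, -0.5], [0, 0, 0, 0, 0, 0, -0.5]]]'

```text
clock: 10.88
position: [0.5911, -0.0132, 0.3932]
ee_rot: [-0.001, 3.136, -0.0]
force: [0.3, -1.2, -0.3]
grip_width: 0.754
gripper_force: 0.0
```

```bash
python3 - <<'E'
from h import *
st=sense();W=camera_model("wrist");w=grab_frame("wrist");s=grab_frame("side");c=grab_frame("scene")
for n,f in zip("wsc",(w,s,c)):cv2.imwrite(f"pics/{n}6.png",f)
print(st["position"],st["grip_width"])
for th in(1.0,1.2,1.3,1.4,1.5,1.6,1.7,1.82):
    P=[.6428-.2*np.cos(th),-.0141,.108+.2*np.sin(th)];print(th,proj(W,P)[0].round(),proj(camera_model("side"),P)[0].round())
k=(w.max(2)<45).astype(np.uint8)
for r in range(60,330,10): print(r,''.join('#' if q else '.' for q in k[r,200:440:4]))
E
```

```text
[ 0.59108673 -0.01323728  0.39318352] 0.7537185773584917
1.0 [315. 133.] [295. 145.]
1.2 [315. 183.] [313. 135.]
1.3 [315. 209.] [322. 131.]
1.4 [315. 235.] [332. 128.]
1.5 [315. 259.] [341. 126.]
1.6 [315. 282.] [351. 124.]
1.7 [315. 302.] [361. 124.]
1.82 [315. 321.] [372. 124.]
60 ............................................................
70 ............................................................
80 ............................................................
90 ............................................................
100 ............................................................
110 ............................................................
120 ............................................................
130 ............................................................
140 ............................................................
150 ............................................................
160 ............................................................
170 ............................................................
180 ......................................
[... 232 characters left out ...]
..................................................
230 ............................................................
240 ...........................#####.........................#..
250 ............##...........#########...........##.............
260 ......##...###...........####.#####..........###...##.......
270 .....##...#####...........########...........#####....#.....
280 ...###...######..............................######...###...
290 #######..#####................................#####..#######
300 #############..................................#############
310 ############....................................############
320 ###########.....................................############
```

Call:
move_arm --commands '[[[-0.025, 0, 0, 0, 0, 0, -0.5], [-0.0125, 0, 0.02, 0, 0, 0, -0.5], [0, 0, 0.03, 0, 0, 0, -0.5], [0, 0, 0.03, 0, 0, 0, -0.5], [0, 0, 0, 0, 0, 0, -0.3], [0, 0, 0, 0, 0, 0, -0.1], [0, 0, 0, 0, 0, 0, -0.1]]]'

```text
clock: 11.62
position: [0.6274, -0.0134, 0.3116]
ee_rot: [-0.0, 3.141, -0.0]
force: [0.4, 0.2, 0.5]
grip_width: 0.549
gripper_force: 0.0
```

Call:
move_arm --commands '[[[-0.001, 0, 0.0085, 0, 0, 0, -0.1], [0, 0, 0, 0, 0, 0, 0.2], [0, 0, 0, 0, 0, 0, 0.6], [0, 0, 0, 0, 0, 0, 0.6], [0, 0, 0, 0, 0, 0, 0.6], [0, 0, 0, 0, 0, 0, 0.6]]]'

```text
clock: 12.12
position: [0.6284, -0.0137, 0.3032]
ee_rot: [-0.0, 3.14, -0.001]
force: [-1.2, -1.5, 3.7]
grip_width: 0.344
gripper_force: 59.2
```

Call:
move_arm --commands '[[[0.005, 0, 0.0004, 0, 0, 0, 0.8], [0.01, 0, 0.001, 0, 0, 0, 0.8], [0.01, 0, 0.0014, 0, 0, 0, 0.8], [0, 0, 0, 0, 0, 0, 0.8]]]'

```text
clock: 12.45
position: [0.6004, -0.0135, 0.2991]
ee_rot: [0.0, -3.139, 0.001]
force: [0.1, -2.9, 1.3]
grip_width: 0.345
gripper_force: 60.1
```

Call:
move_arm --commands '[[[0.0193, 0, 0.0051, 0, 0, 0, 0.8], [0.0187, 0, 0.007, 0, 0, 0, 0.8], [0.0179, 0, 0.0088, 0, 0, 0, 0.8], [0.017, 0, 0.0106, 0, 0, 0, 0.8], [0.0158, 0, 0.0122, 0, 0, 0, 0.8], [0.0146, 0, 0.0137, 0, 0, 0, 0.8], [0, 0, 0, 0, 0, 0, 0.8]]]'

```text
clock: 13.03
position: [0.4965, -0.0129, 0.2395]
ee_rot: [0.001, -3.139, -0.001]
force: [2.3, -2.2, -1.4]
grip_width: 0.345
gripper_force: 61.1
```

Call:
move_arm --commands '[[[0.0129, 0, 0.0153, 0, 0, 0, 0.8], [0.0113, 0, 0.0165, 0, 0, 0, 0.8], [0.0096, 0, 0.0175, 0, 0, 0, 0.8], [0.0078, 0, 0.0184, 0, 0, 0, 0.8], [0.0049, 0, 0.0152, 0, 0, 0, 0.8], [0, 0, 0, 0, 0, 0, 0.8], [0, 0, 0, 0, 0, 0, 0.8]]]'

```text
clock: 13.62
position: [0.4523, -0.0129, 0.1585]
ee_rot: [-0.001, -3.14, -0.002]
force: [1.0, 0.8, -0.6]
grip_width: 0.341
gripper_force: 61.5
```

Call:
move_arm --commands '[[[0.0026, 0, 0.01, 0, 0, 0, 0.8], [0.0022, 0, 0.01, 0, 0, 0, 0.8], [0.0014, 0, 0.009, 0, 0, 0, 0.8], [0.0008, 0, 0.007, 0, 0, 0, 0.8], [0.0003, 0, 0.005, 0, 0, 0, 0.8], [0, 0, 0, 0, 0, 0, 0.8], [0, 0, 0, 0, 0, 0, 0.8]]]'

```text
clock: 14.2
position: [0.4452, -0.013, 0.1182]
ee_rot: [0.001, -3.14, -0.001]
force: [-0.3, 4.5, 2.8]
grip_width: 0.341
gripper_force: 63.7
```

Call:
move_arm --commands '[[[0.0001, 0, 0.002, 0, 0, 0, 0.8], [0.0001, 0, 0.002, 0, 0, 0, 0.8], [0, 0, 0, 0, 0, 0, 0.8], [0, 0, 0, 0, 0, 0, 0.8]]]'

```text
clock: 14.53
position: [0.4451, -0.013, 0.1144]
ee_rot: [0.002, -3.14, -0.001]
force: [-1.1, 6.8, 4.1]
grip_width: 0.344
gripper_force: 63.7
```

Call:
move_arm --commands '[[[0, 0, 0.0015, 0, 0, 0, 0.8], [0, 0, 0, 0, 0, 0, 0.8], [0, 0, 0, 0, 0, 0, 0.8]]]'

```text
clock: 14.78
position: [0.4446, -0.0129, 0.1128]
ee_rot: [-0.003, -3.139, -0.002]
force: [-3.0, 1.8, 3.4]
grip_width: 0.341
gripper_force: 64.6
```

Call:
move_arm --commands '[[[0, 0, 0.001, 0, 0, 0, 0.8], [0, 0, 0, 0, 0, 0, 0.8], [0, 0, 0, 0, 0, 0, 0.8]]]'

```text
clock: 15.03
position: [0.4446, -0.013, 0.1116]
ee_rot: [-0.002, -3.14, -0.002]
force: [-3.9, 3.7, 4.3]
grip_width: 0.338
gripper_force: 64.7
```

Call:
move_arm --commands '[[[0, 0, 0.0007, 0, 0, 0, 0.8], [0, 0, 0, 0, 0, 0, 0.8]]]'

```text
clock: 15.2
position: [0.4441, -0.0131, 0.1107]
ee_rot: [0.003, -3.139, -0.0]
force: [-4.0, 8.1, 4.6]
grip_width: 0.342
gripper_force: 65.8
```

Call:
move_arm --commands '[[[0, 0, 0.0007, 0, 0, 0, 0.8], [0, 0, 0, 0, 0, 0, 0.8]]]'

```text
clock: 15.37
position: [0.4441, -0.0131, 0.11]
ee_rot: [0.003, -3.139, -0.0]
force: [-3.9, 6.9, 3.6]
grip_width: 0.346
gripper_force: 65.0
```

Call:
move_arm --commands '[[[0, 0, 0.0007, 0, 0, 0, 0.8], [0, 0, 0, 0, 0, 0, 0.8]]]'

```text
clock: 15.53
position: [0.4442, -0.0131, 0.1093]
ee_rot: [0.003, -3.139, 0.0]
force: [-3.6, 6.2, 3.2]
grip_width: 0.338
gripper_force: 64.9
```

Call:
move_arm --commands '[[[0, 0, 0.0006, 0, 0, 0, 0.8], [0, 0, 0, 0, 0, 0, 0.8]]]'

```text
clock: 15.7
position: [0.4442, -0.0131, 0.1088]
ee_rot: [0.003, -3.139, 0.0]
force: [-4.5, 6.8, 6.9]
grip_width: 0.34
gripper_force: 65.0
```

Call:
move_arm --commands '[[[0, 0, 0.0006, 0, 0, 0, 0.8], [0, 0, 0, 0, 0, 0, 0.8]]]'

```text
clock: 15.87
position: [0.4442, -0.0131, 0.1085]
ee_rot: [0.003, -3.139, 0.0]
force: [-5.0, 6.1, 10.2]
grip_width: 0.343
gripper_force: 65.2
```

The stop is reached: force jumped to 10.2 N, about 6 N above the spring load. Ease off a hair and hold.

Call:
move_arm --commands '[[[0, 0, -0.0002, 0, 0, 0, 0.8], [0, 0, 0, 0, 0, 0, 0.8], [0, 0, 0, 0, 0, 0, 0.8], [0, 0, 0, 0, 0, 0, 0.8], [0, 0, 0, 0, 0, 0, 0.8], [0, 0, 0, 0, 0, 0, 0.8], [0, 0, 0, 0, 0, 0, 0.8], [0, 0, 0, 0, 0, 0, 0.8], [0, 0, 0, 0, 0, 0, 0.8], [0, 0, 0, 0, 0, 0, 0.8], [0, 0, 0, 0, 0, 0, 0.8], [0, 0, 0, 0, 0, 0, 0.8]]]'

```text
clock: 16.87
position: [0.4442, -0.0131, 0.1087]
ee_rot: [0.003, -3.139, 0.0]
force: [-5.4, 6.4, 8.5]
grip_width: 0.344
gripper_force: 65.1
```

Call:
move_arm --commands '[[[0, 0, 0, 0, 0, 0, 0.8], [0, 0, 0, 0, 0, 0, 0.8], [0, 0, 0, 0, 0, 0, 0.8], [0, 0, 0, 0, 0, 0, 0.8], [0, 0, 0, 0, 0, 0, 0.8], [0, 0, 0, 0, 0, 0, 0.8], [0, 0, 0, 0, 0, 0, 0.8], [0, 0, 0, 0, 0, 0, 0.8], [0, 0, 0, 0, 0, 0, 0.8], [0, 0, 0, 0, 0, 0, 0.8], [0, 0, 0, 0, 0, 0, 0.8], [0, 0, 0, 0, 0, 0, 0.8]]]'

```text
clock: 17.87
position: [0.4442, -0.0131, 0.1087]
ee_rot: [0.003, -3.139, 0.0]
force: [-5.1, 6.6, 8.4]
grip_width: 0.338
gripper_force: 65.1
```

```bash
python3 - <<'E'
from h import *
print(sense()["force"])
o=[]
for n in("scene","wrist","side"):
    f=grab_frame(n);cv2.imwrite(f"pics/{n}7.png",f);m=camera_model(n)
    # rectify dial face: world square 120mm, world x right->, y up
    c=R.from_euler('z',-.016).apply([.03,.12,.04])+[.5428,-.0128,0]
    q=[c+[dx,dy,0] for dx,dy in((-.06,.06),(.06,.06),(.06,-.06),(-.06,-.06))]
    H=cv2.getPerspectiveTransform(proj(m,q).astype(np.float32),np.float32([[0,0],[390,0],[390,390],[0,390]]))
    o.append(cv2.warpPerspective(f,H,(390,390)))
f=cv2.imread("pics/scene0.png");m=camera_model("scene")
H=cv2.getPerspectiveTransform(proj(m,q).astype(np.float32),np.float32([[0,0],[390,0],[390,390],[0,390]]))
z=cv2.warpPerspective(f,H,(390,390))
out=cv2.resize(np.vstack([np.hstack([z,o[0]]),np.hstack(o[1:])]),(598,598));cv2.imwrite("pics/d7.png",out)
E
```

```text
[-5.14675516  6.59038418  8.37961823]
```

View pics/d7.png

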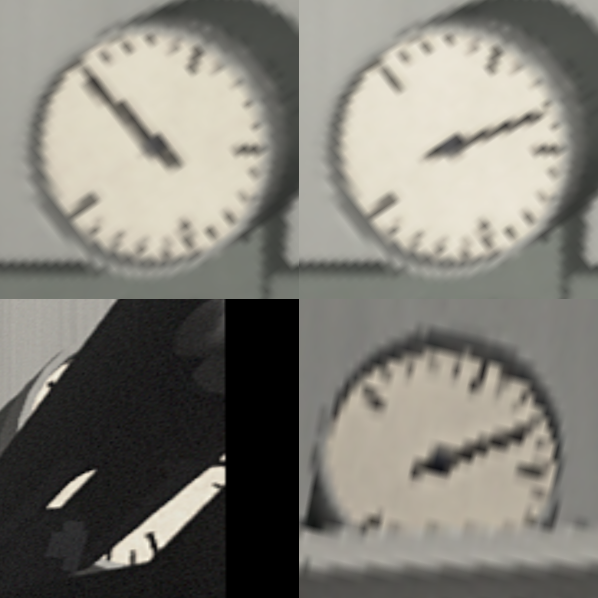

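The hand points about 19° short of the 10 N tick in both views (scene crop tip at (540,115), tick at (548,149)), which is about 8.4 N. I check that it has settled.

Call:
move_arm --commands '[[[0, 0, 0, 0, 0, 0, 0.8], [0, 0, 0, 0, 0, 0, 0.8], [0, 0, 0, 0, 0, 0, 0.8], [0, 0, 0, 0, 0, 0, 0.8], [0, 0, 0, 0, 0, 0, 0.8], [0, 0, 0, 0, 0, 0, 0.8], [0, 0, 0, 0, 0, 0, 0.8], [0, 0, 0, 0, 0, 0, 0.8]]]'

```text
clock: 18.68
position: [0.4442, -0.0131, 0.1087]
ee_rot: [0.003, -3.139, 0.0]
force: [-5.6, 6.7, 8.5]
grip_width: 0.345
gripper_force: 65.1
```

```bash
python3 - <<'E'
from h import *
a=cv2.imread("pics/scene7.png");b=grab_frame("scene")
d=cv2.absdiff(a,b)[230:275,320:370].max(2);print((d>30).sum(),d.max())
t=[0.003,.06,.12,.2,.3,.4,.5,.6,.7,.8,.9,1.0,1.1,1.2,1.3,1.4,1.5,1.6]
p=np.c_[.2*np.cos(t),-.2*np.sin(t)]
for x,y in zip(t[1:],np.diff(p,axis=0)):print(x,y.round(4).tolist())
E
```

```text
0 2
0.06 [-0.0004, -0.0114]
0.12 [-0.0011, -0.0119]
0.2 [-0.0025, -0.0158]
0.3 [-0.0049, -0.0194]
0.4 [-0.0069, -0.0188]
0.5 [-0.0087, -0.018]
0.6 [-0.0104, -0.017]
0.7 [-0.0121, -0.0159]
0.8 [-0.0136, -0.0146]
0.9 [-0.015, -0.0132]
1.0 [-0.0163, -0.0116]
1.1 [-0.0173, -0.0099]
1.2 [-0.0182, -0.0082]
1.3 [-0.019, -0.0063]
1.4 [-0.0195, -0.0044]
1.5 [-0.0198, -0.0024]
1.6 [-0.02, -0.0004]
```

Settled: soft spring, so it goes in the dish. Swing the lever back up.

Call:
move_arm --commands '[[[-0.0004, 0, -0.0114, 0, 0, 0, 0.8], [-0.0011, 0, -0.0119, 0, 0, 0, 0.8], [-0.0025, 0, -0.0158, 0, 0, 0, 0.8], [-0.0049, 0, -0.0194, 0, 0, 0, 0.8], [-0.0069, 0, -0.0188, 0, 0, 0, 0.8], [-0.0087, 0, -0.018, 0, 0, 0, 0.8], [-0.0104, 0, -0.017, 0, 0, 0, 0.8], [0, 0, 0, 0, 0, 0, 0.8]]]'

```text
clock: 19.4
position: [0.4892, -0.0133, 0.2249]
ee_rot: [0.002, 3.124, 0.001]
force: [16.0, 7.0, -10.7]
grip_width: 0.283
gripper_force: 58.0
```

Call:
move_arm --commands '[[[-0.0121, 0, -0.0159, 0, 0, 0, 0.8], [-0.0136, 0, -0.0146, 0, 0, 0, 0.8], [-0.015, 0, -0.0132, 0, 0, 0, 0.8], [-0.0163, 0, -0.0116, 0, 0, 0, 0.8], [-0.0173, 0, -0.0099, 0, 0, 0, 0.8], [-0.0182, 0, -0.0082, 0, 0, 0, 0.8], [0, 0, 0, 0, 0, 0, 0.8]]]'

```text
clock: 19.98
position: [0.5779, -0.0146, 0.2963]
ee_rot: [-0.001, 3.135, -0.004]
force: [1.2, -0.4, -0.6]
grip_width: 0.102
gripper_force: 0.0
```

```bash
cat >> h.py <<'E'
H0=np.array([.6428,-.0141,.108])
def arc(tag,n=("side","scene","wrist")):
    I={k:grab_frame(k) for k in n}; M={k:camera_model(k) for k in n}
    for k in n: cv2.imwrite(f"pics/{k}_{tag}.png",I[k])
    for th in np.arange(-.05,1.95,.1):
        P=H0+[-.2*np.cos(th),0,.2*np.sin(th)]; s=[]
        for k in n:
            u=proj(M[k],P)[0]; d=np.linalg.norm(P-M[k]["origin"]); r=M[k]["mtx"][0,0]*.016/d
            m=np.zeros(I[k].shape[:2],np.uint8); cv2.circle(m,tuple(int(round(q)) for q in u),int(r*.9),1,-1)
            g=I[k].max(2); s.append("-" if m.sum()<20 else f"{(g[m>0]<50).mean():.2f}")
        print(round(th,2),s)
E
python3 - <<'E'
from h import *
print(sense()["position"],sense()["grip_width"]);arc("a")
E
```

```text
[ 0.57787175 -0.01457567  0.29627679] 0.10214732515448896
-0.05 ['0.00', '0.00', '0.95']
0.05 ['0.42', '0.38', '1.00']
0.15 ['1.00', '0.91', '1.00']
0.25 ['0.38', '0.42', '0.98']
0.35 ['0.00', '0.00', '0.84']
0.45 ['0.00', '0.00', '0.52']
0.55 ['0.00', '0.00', '0.20']
0.65 ['0.00', '0.00', '0.01']
0.75 ['0.00', '0.00', '0.01']
0.85 ['0.00', '0.00', '0.00']
0.95 ['0.00', '0.08', '0.00']
1.05 ['0.00', '0.53', '0.06']
1.15 ['0.23', '0.76', '0.25']
1.25 ['0.90', '0.65', '0.55']
1.35 ['0.51', '0.27', '0.62']
1.45 ['0.01', '0.00', '1.00']
1.55 ['0.01', '0.00', '1.00']
1.65 ['0.00', '0.00', '-']
1.75 ['0.00', '0.00', '-']
1.85 ['0.00', '0.00', '-']
```

The ball slipped and the lever fell back onto the spring, at θ≈0.15. Both slips fit an off-centre grip, so I re-grip with the TCP level with the ball centre and lift more slowly.

Call:
move_arm --commands '[[[0.03, 0, 0, 0, 0, 0, -0.4], [0.035, 0, 0, 0, 0, 0, -0.4], [0.035, 0, 0, 0, 0, 0, -0.4], [0.033, 0, 0, 0, 0, 0, -0.4], [0, 0.0008, 0.03, 0, 0, 0, -0.4], [0, 0, 0.03, 0, 0, 0, -0.4], [0, 0, 0.02, 0, 0, 0, -0.4], [0, 0, 0, 0, 0, 0, -0.4], [0, 0, 0, 0, 0, 0, -0.4]]]'

```text
clock: 20.88
position: [0.4381, -0.0125, 0.2135]
ee_rot: [0.0, -3.138, -0.0]
force: [0.4, 0.6, 0.1]
grip_width: 0.702
gripper_force: 0.0
```

```bash
python3 - <<'E'
from h import *
st=sense();print(st["position"],st["grip_width"],st["ee_rot"])
W=camera_model("wrist");w=grab_frame("wrist")
for th in(.05,.15,.25):print(proj(W,H0+[-.2*np.cos(th),0,.2*np.sin(th)])[0].round(1))
k=(w.max(2)<45).astype(np.uint8)
for r in range(150,300,6): print(r,''.join('#' if q else '.' for q in k[r,240:400:3]))
E
```

```text
[ 0.4380558  -0.01248252  0.21345967] 0.7016314521923359 [ 3.78190784e-04 -3.13773633e+00 -4.62599448e-04]
[314.2 217.1]
[313.9 229.7]
[313.6 247.4]
150 ......................................................
156 ......................................................
162 ......................................................
168 ......................................................
174 ......................................................
180 ......................................................
186 ......................................................
192 ......................................................
198 ......................................................
204 ......................................................
210 ......................########........................
216 ....................############......................
222 ...................##############.....................
228 ...................##############.....................
234 ...................##############.....................
240 ....................############......................
246 .....##...............########................#.......
252 ....###......................................###......
258 ...####......................................####....#
264 ...####......................................#####....
270 .######......................................######...
276 .######......................................#######..
282 #######......................................########.
288 ######........................................######..
294 ######.........................................#######
```

Call:
move_arm --commands '[[[-0.007, 0, 0.02, 0, 0, 0, -0.4], [0, 0, 0.025, 0, 0, 0, -0.4], [0, 0, 0.02, 0, 0, 0, -0.4], [0, 0, 0.008, 0, 0, 0, -0.2], [0, 0, 0, 0, 0, 0, -0.1], [0, 0, 0, 0, 0, 0, -0.1]]]'

```text
clock: 21.43
position: [0.4478, -0.0128, 0.1422]
ee_rot: [-0.0, 3.141, -0.0]
force: [0.1, -0.1, 0.0]
grip_width: 0.55
gripper_force: 0.0
```

Call:
move_arm --commands '[[[0.0028, 0, 0.0042, 0, 0, 0, -0.1], [0, 0, 0, 0, 0, 0, 0.1], [0, 0, 0, 0, 0, 0, 0.4], [0, 0, 0, 0, 0, 0, 0.9], [0, 0, 0, 0, 0, 0, 0.9], [0, 0, 0, 0, 0, 0, 0.9], [0, 0, 0, 0, 0, 0, 0.9]]]'

```text
clock: 22.02
position: [0.4444, -0.0128, 0.1373]
ee_rot: [-0.001, 3.141, -0.001]
force: [-1.1, -1.8, 0.6]
grip_width: 0.346
gripper_force: 59.0
```

```bash
python3 - <<'E'
import numpy as np
t=np.arange(.145,1.72,.065)
p=np.c_[.2*np.cos(t),-.2*np.sin(t)]
print([[round(t[i+1],3)]+d.round(4).tolist() for i,d in enumerate(np.diff(p,axis=0))])
E
```

```text
[[np.float64(0.21), -0.0023, -0.0128], [np.float64(0.275), -0.0031, -0.0126], [np.float64(0.34), -0.0039, -0.0124], [np.float64(0.405), -0.0047, -0.0121], [np.float64(0.47), -0.0055, -0.0118], [np.float64(0.535), -0.0063, -0.0114], [np.float64(0.6), -0.007, -0.011], [np.float64(0.665), -0.0077, -0.0105], [np.float64(0.73), -0.0083, -0.01], [np.float64(0.795), -0.009, -0.0094], [np.float64(0.86), -0.0096, -0.0088], [np.float64(0.925), -0.0101, -0.0082], [np.float64(0.99), -0.0106, -0.0075], [np.float64(1.055), -0.0111, -0.0068], [np.float64(1.12), -0.0115, -0.006], [np.float64(1.185), -0.0119, -0.0053], [np.float64(1.25), -0.0122, -0.0045], [np.float64(1.315), -0.0125, -0.0037], [np.float64(1.38), -0.0127, -0.0029], [np.float64(1.445), -0.0128, -0.002], [np.float64(1.51), -0.0129, -0.0012], [np.float64(1.575), -0.013, -0.0004], [np.float64(1.64), -0.013, 0.0005], [np.float64(1.705), -0.0129, 0.0013]]
```

Call:
move_arm --commands '[[[-0.0024, 0, -0.0128, 0, 0, 0, 0.9], [-0.0032, 0, -0.0125, 0, 0, 0, 0.9], [0, 0, 0, 0, 0, 0, 0.9], [0, 0, 0, 0, 0, 0, 0.9]]]'

```text
clock: 22.35
position: [0.4495, -0.0128, 0.1623]
ee_rot: [0.001, -3.141, 0.001]
force: [-1.2, -2.2, -2.1]
grip_width: 0.347
gripper_force: 59.5
```

Call:
move_arm --commands '[[[-0.0039, 0, -0.0124, 0, 0, 0, 0.9], [-0.0047, 0, -0.0121, 0, 0, 0, 0.9], [-0.0055, 0, -0.0118, 0, 0, 0, 0.9], [-0.0063, 0, -0.0114, 0, 0, 0, 0.9], [0, 0, 0, 0, 0, 0, 0.9]]]'

```text
clock: 22.77
position: [0.4727, -0.013, 0.2113]
ee_rot: [-0.003, 3.137, -0.002]
force: [2.1, 0.9, -2.6]
grip_width: 0.343
gripper_force: 59.2
```

Call:
move_arm --commands '[[[-0.007, 0, -0.011, 0, 0, 0, 0.9], [-0.0077, 0, -0.0105, 0, 0, 0, 0.9], [-0.0083, 0, -0.01, 0, 0, 0, 0.9], [-0.009, 0, -0.0094, 0, 0, 0, 0.9], [0, 0, 0, 0, 0, 0, 0.9]]]'

```text
clock: 23.18
position: [0.5051, -0.0126, 0.2519]
ee_rot: [0.0, 3.137, 0.0]
force: [0.8, 0.0, 0.4]
grip_width: 0.051
gripper_force: 0.0
```

Slipped again, so my arc must be slightly off. I have images of the ball at several rest angles: triangulate them and fit the hinge.

```bash
cat >> h.py <<'E'
def ballpix(img,m,P,tol=9):
    u=proj(m,P)[0]; r=m["mtx"][0,0]*.016/np.linalg.norm(np.array(P)-m["origin"])
    k=(img.max(2)<50).astype(np.uint8); x0,y0=(u-2.2*r-4).astype(int); x1,y1=(u+2.2*r+4).astype(int)
    x0,y0=max(x0,0),max(y0,0); n,l,s,c=cv2.connectedComponentsWithStats(k[y0:y1,x0:x1])
    b=[(np.hypot(*(c[i]+[x0,y0]-u)),i) for i in range(1,n) if .5<s[i,4]/(np.pi*r*r)<1.5]
    if not b: return None
    d,i=min(b); return c[i]+[x0,y0]
E
python3 - <<'E'
from h import *
cams={k:camera_model(k) for k in("side","scene")}
pts=[]
def do(th,fs):
    P=H0+[-.2*np.cos(th),0,.2*np.sin(th)];o=[]
    for k,f in fs:
        b=ballpix(f,cams[k],P)
        print(k,b,proj(cams[k],P)[0].round(1),end=' ')
        if b is not None:o.append((cams[k],b))
    if len(o)>1:
        x,e=tri(o,P);pts.append(x);print('->',x.round(4),round(e,2))
    else: print()
I=cv2.imread
do(1.82,[("side",I("pics/side0.png")),("scene",I("pics/scene0.png"))])
do(1.5,[("side",I("pics/s6.png")),("scene",I("pics/c6.png"))])
do(.145,[("side",I("pics/side_a.png")),("scene",I("pics/scene_a.png"))])
st=sense();print(st["position"],st["grip_width"]);s=grab_frame("side");c=grab_frame("scene")
cv2.imwrite("pics/side_b.png",s);cv2.imwrite("pics/scene_b.png",c)
do(.15,[("side",s),("scene",c)])
P=np.array(pts)
f=lambda q:np.hypot(P[:,0]-q[0],P[:,2]-q[1])-.2
o=least_squares(f,[.6428,.108]);print(o.x,o.fun)
for p in P:print(np.arctan2(p[2]-o.x[1],o.x[0]-p[0]))
E
```

```text
side [371.96296296 124.06878307] [371.5 124.1] scene [264.51010101 161.08080808] [264.8 160.4] -> [ 0.6934 -0.0136  0.3014] 0.08
side [340.21393035 125.53233831] [341.3 125.7] scene [287.3988764  143.58988764] [286.7 143.7] -> [ 0.627  -0.0132  0.3074] 0.17
side [255.74375 204.125  ] [256.4 204.5] scene [336.97087379 170.47572816] [336.2 170.5] -> [ 0.4437 -0.0126  0.137 ] 0.01
[ 0.50508798 -0.01263478  0.25185848] 0.05057649766274919
side [256.11111111 200.55555556] [256.4 204.2] scene [336.99038462 172.35576923] [336.2 170.2] -> [ 0.4478 -0.0061  0.1389] 1.21
[0.64348529 0.10787624] [-0.00015737  0.00018461  0.00185503 -0.00191373]
1.8233078046460665
1.4881148066443688
0.14482024434998084
0.15704710361437324
```

The geometry was right; the ball creeps out because it spins between the pads under load. So now I turn the tool with the lever, a rigid rotation about the hinge, and there is no spin in the grip.

Call:
move_arm --commands '[[[0.03, 0, 0, 0, 0, 0, -0.4], [0.031, 0, 0, 0, 0, 0, -0.4], [0, 0, 0, 0, 0, 0, -0.4], [0, 0, 0.025, 0, 0, 0, -0.4], [0, 0, 0.03, 0, 0, 0, -0.4], [0, 0, 0.03, 0, 0, 0, -0.3], [0, 0, 0.024, 0, 0, 0, -0.1], [0, 0, 0, 0, 0, 0, -0.1], [0, 0, 0, 0, 0, 0, -0.1]]]'

```text
clock: 24.03
position: [0.439, -0.0122, 0.1407]
ee_rot: [0.0, -3.137, -0.001]
force: [0.2, 0.8, -0.1]
grip_width: 0.549
gripper_force: 0.0
```

Call:
move_arm --commands '[[[-0.0055, 0, 0.0067, 0, 0, 0, -0.1], [0, 0, 0, 0, 0, 0, 0.1], [0, 0, 0, 0, 0, 0, 0.4], [0, 0, 0, 0, 0, 0, 0.9], [0, 0, 0, 0, 0, 0, 0.9], [0, 0, 0, 0, 0, 0, 0.9], [0, 0, 0, 0, 0, 0, 0.9]]]'

```text
clock: 24.62
position: [0.4481, -0.0129, 0.136]
ee_rot: [-0.0, 3.139, -0.001]
force: [3.9, 0.2, -0.7]
grip_width: 0.343
gripper_force: 59.1
```

Call:
move_arm --commands '[[[-0.0022, 0, -0.0126, 0, 0.065, 0, 0.9], [-0.0022, 0, -0.0126, 0, 0.065, 0, 0.9], [-0.0022, 0, -0.0126, 0, 0.065, 0, 0.9], [0, 0, 0, 0, 0, 0, 0.9]]]'

```text
clock: 24.95
position: [0.4576, -0.0128, 0.1741]
ee_rot: [0.0, -2.945, 0.001]
force: [0.9, -1.7, -1.9]
grip_width: 0.347
gripper_force: 60.3
```

Call:
move_arm --commands '[[[-0.0022, 0, -0.0126, 0, 0.065, 0, 0.9], [-0.0022, 0, -0.0126, 0, 0.065, 0, 0.9], [-0.0022, 0, -0.0126, 0, 0.065, 0, 0.9], [-0.0022, 0, -0.0126, 0, 0.065, 0, 0.9], [-0.0022, 0, -0.0126, 0, 0.065, 0, 0.9], [0, 0, 0, 0, 0, 0, 0.9]]]'

```text
clock: 25.45
position: [0.4873, -0.013, 0.2281]
ee_rot: [0.0, -2.619, 0.001]
force: [0.6, -2.4, -1.0]
grip_width: 0.342
gripper_force: 60.7
```

```bash
python3 - <<'E'
from h import *
s=sense();print(s["position"],s["joint_positions"].round(3),s["grip_width"],s["force"].round(1),s["ee_rot"].round(3))
E
```

```text
[ 0.48726177 -0.01295955  0.22813408] [-0.124  0.513  1.451 -0.063  1.697 -1.686] 0.3421543225387754 [ 0.6 -2.4 -1. ] [ 0.000e+00 -2.619e+00  1.000e-03]
```

Call:
move_arm --commands '[[[-0.0022, 0, -0.0126, 0, 0.065, 0, 0.9], [-0.0022, 0, -0.0126, 0, 0.065, 0, 0.9], [-0.0022, 0, -0.0126, 0, 0.065, 0, 0.9], [-0.0022, 0, -0.0126, 0, 0.065, 0, 0.9], [-0.0022, 0, -0.0126, 0, 0.065, 0, 0.9], [-0.0022, 0, -0.0126, 0, 0.065, 0, 0.9], [0, 0, 0, 0, 0, 0, 0.9]]]'

```text
clock: 26.03
position: [0.5431, -0.0132, 0.2772]
ee_rot: [-0.0, -2.223, 0.001]
force: [-3.9, -2.5, 3.2]
grip_width: 0.345
gripper_force: 60.7
```

```bash
python3 - <<'E'
from h import *
s=sense();print(s["position"],s["joint_positions"].round(3),s["grip_width"],s["force"].round(1),s["ee_rot"].round(3))
E
```

```text
[ 0.5430846  -0.01319694  0.27715292] [-0.1    0.769  1.055 -0.101  2.23  -1.693] 0.34468906136239613 [-3.9 -2.5  3.2] [-0.000e+00 -2.223e+00  1.000e-03]
```

Call:
move_arm --commands '[[[-0.0022, 0, -0.0126, 0, 0.065, 0, 0.9], [-0.0022, 0, -0.0126, 0, 0.065, 0, 0.9], [-0.0022, 0, -0.0126, 0, 0.065, 0, 0.9], [-0.0019, 0, -0.0127, 0, 0, 0, 0.9], [-0.0028, 0, -0.0127, 0, 0, 0, 0.9], [-0.0036, 0, -0.0125, 0, 0, 0, 0.9], [-0.0044, 0, -0.0122, 0, 0, 0, 0.9], [0, 0, 0, 0, 0, 0, 0.9]]]'

```text
clock: 26.7
position: [0.6292, -0.0136, 0.3044]
ee_rot: [-0.001, -2.036, 0.0]
force: [-0.4, -5.0, 2.0]
grip_width: 0.349
gripper_force: 60.5
```

```bash
python3 - <<'E'
from h import *
s=sense();print(s["position"],s["joint_positions"].round(3),s["grip_width"],s["force"].round(1),s["ee_rot"].round(3));arc("c",("side","scene"))
E
```

```text
[ 0.62916287 -0.01357948  0.3044044 ] [-0.088  0.993  0.642 -0.154  2.606 -1.742] 0.3485171991134145 [-0.4 -5.   2. ] [-1.000e-03 -2.036e+00  0.000e+00]
-0.05 ['0.00', '0.00']
0.05 ['0.00', '0.00']
0.15 ['0.00', '0.00']
0.25 ['0.00', '0.00']
0.35 ['0.00', '0.00']
0.45 ['0.00', '0.00']
0.55 ['0.00', '0.00']
0.65 ['0.00', '0.00']
0.75 ['0.00', '0.00']
0.85 ['0.00', '0.00']
0.95 ['0.00', '0.00']
1.05 ['0.00', '0.00']
1.15 ['0.00', '0.00']
1.25 ['0.00', '0.00']
1.35 ['0.30', '0.20']
1.45 ['0.77', '0.80']
1.55 ['0.81', '0.91']
1.65 ['0.95', '0.64']
1.75 ['0.88', '0.53']
1.85 ['0.99', '0.22']
```

Lever is up at θ≈1.5 and still gripped. Release and retreat.

Call:
move_arm --commands '[[[0, 0, 0, 0, 0, 0, 0.3], [0, 0, 0, 0, 0, 0, 0.0], [0, 0, 0, 0, 0, 0, -0.3], [0, 0, 0, 0, 0, 0, -0.4], [0.004, 0, -0.012, 0, 0, 0, -0.4], [0.012, 0, -0.02, 0, 0, 0, -0.4], [0.02, 0, -0.02, 0, 0, 0, -0.4], [0.02, 0, -0.02, 0, 0, 0, -0.4], [0, 0, 0, 0, 0, 0, -0.4]]]'

```text
clock: 27.55
position: [0.638, -0.0142, 0.3721]
ee_rot: [0.003, -2.071, 0.006]
force: [-0.7, 0.6, 0.9]
grip_width: 0.697
gripper_force: 0.0
```

```bash
python3 - <<'E'
from h import *
s=sense();print(s["position"],s["joint_positions"].round(3),s["grip_width"],s["force"].round(1),s["ee_rot"].round(3));arc("d",("side","scene"))
E
```

```text
[ 0.63797577 -0.01418275  0.37205181] [-0.086  0.958  0.538 -0.194  2.708 -1.789] 0.6974780918662646 [-0.7  0.6  0.9] [ 0.003 -2.071  0.006]
-0.05 ['0.00', '0.00']
0.05 ['0.00', '0.00']
0.15 ['0.00', '0.00']
0.25 ['0.00', '0.00']
0.35 ['0.00', '0.00']
0.45 ['0.00', '0.00']
0.55 ['0.00', '0.00']
0.65 ['0.00', '0.00']
0.75 ['0.00', '0.00']
0.85 ['0.00', '0.00']
0.95 ['0.00', '0.00']
1.05 ['0.00', '0.00']
1.15 ['0.01', '0.00']
1.25 ['0.00', '0.00']
1.35 ['0.03', '0.21']
1.45 ['0.74', '0.80']
1.55 ['0.58', '0.58']
1.65 ['0.00', '0.05']
1.75 ['0.00', '0.00']
1.85 ['0.00', '0.00']
```

Call:
move_arm --commands '[[[0, 0, 0, 0, -0.11, 0, -0.4], [0, 0, 0, 0, -0.12, 0, -0.4], [0, 0, 0, 0, -0.12, 0, -0.4], [0, 0, 0, 0, -0.12, 0, -0.4], [0, 0, 0, 0, -0.12, 0, -0.4], [0, 0, 0, 0, -0.12, 0, -0.4], [0, 0, 0, 0, -0.12, 0, -0.4], [0, 0, 0, 0, -0.12, 0, -0.4], [0, 0, 0, 0, -0.12, 0, -0.4], [0, 0, 0, 0, 0, 0, -0.4]]]'

```text
clock: 28.48
position: [0.633, -0.0135, 0.3671]
ee_rot: [0.007, -3.134, 0.002]
force: [-2.0, -0.4, -0.5]
grip_width: 0.699
gripper_force: 0.0
```

Call:
move_arm --commands '[[[0.03, 0, 0, 0, 0, 0, -0.4], [0.035, 0, 0, 0, 0, 0, -0.4], [0.025, 0, 0, 0, 0, 0, -0.4], [0, 0, 0.035, 0, 0, 0, -0.4], [0, 0, 0.038, 0, 0, 0, -0.4], [0, 0, 0.038, 0, 0, 0, -0.4], [0, 0, 0.038, 0, 0, 0, -0.4], [0, 0, 0.033, 0, 0, 0, -0.4], [0, 0, 0, 0, 0, 0, -0.4], [0, 0, 0, 0, 0, 0, -0.4]]]'

```text
clock: 29.32
position: [0.5459, -0.015, 0.1847]
ee_rot: [0.007, -3.126, 0.002]
force: [1.0, -0.5, 1.5]
grip_width: 0.699
gripper_force: 0.0
```

```bash
python3 - <<'E'
from h import *
s=sense();W=camera_model("wrist");w=grab_frame("wrist");cv2.imwrite("pics/w8.png",w);print(s["position"],s["ee_rot"])
a=cv2.imread("pics/w4.png")
p=proj(W,[[.5428,-.0128,.045],[.5428,-.0128,.105]]);print(p)
# compare with picture before the test (w4) by template match of the spring
t=a[155:235,285:355]
r=cv2.matchTemplate(w,t,cv2.TM_CCOEFF_NORMED);print(cv2.minMaxLoc(r), "was (285,155)")
sd=grab_frame("side");s4=cv2.imread("pics/s4.png")
print((cv2.absdiff(sd,s4)[195:235,293:312].max(2)>40).mean())
E
```

```text
[ 0.5458573  -0.01503753  0.18467099] [ 7.32848931e-03 -3.12608865e+00  1.99633701e-03]
[[319.13410419 193.00515184]
 [319.52496572 215.74020832]]
(-0.5816043019294739, 0.6824308633804321, (92, 267), (286, 161)) was (285,155)
0.046052631578947366
```

Call:
move_arm --commands '[[[0.0015, 0.0018, 0.03, 0, 0, 0, -0.3], [0, 0, 0.03, 0, 0, 0, -0.2], [0, 0, 0.025, 0, 0, 0, -0.2], [0, 0, 0.015, 0, 0, 0, -0.2], [0, 0, 0, 0, 0, 0, -0.2], [0, 0, 0, 0, 0, 0, -0.2]]]'

```text
clock: 29.92
position: [0.546, -0.0139, 0.0882]
ee_rot: [0.007, -3.136, 0.004]
force: [1.0, 0.4, -0.3]
grip_width: 0.601
gripper_force: 0.0
```

Call:
move_arm --commands '[[[0.001, 0.0004, 0.0105, 0, 0, 0, -0.2], [0, 0, 0, 0, 0, 0, 0.1], [0, 0, 0, 0, 0, 0, 0.4], [0, 0, 0, 0, 0, 0, 0.7], [0, 0, 0, 0, 0, 0, 0.7], [0, 0, 0, 0, 0, 0, 0.7]]]'

```text
clock: 30.42
position: [0.544, -0.0134, 0.077]
ee_rot: [0.007, -3.135, 0.004]
force: [1.2, 0.1, 3.1]
grip_width: 0.356
gripper_force: 59.1
```

Call:
move_arm --commands '[[[0, 0, -0.01, 0, 0, 0, 0.7], [0, 0, -0.02, 0, 0, 0, 0.7], [0, 0, -0.03, 0, 0, 0, 0.7], [0, 0, -0.03, 0, 0, 0, 0.7], [0, 0, 0, 0, 0, 0, 0.7]]]'

```text
clock: 30.83
position: [0.5477, -0.0136, 0.1723]
ee_rot: [-0.008, 3.14, -0.006]
force: [0.7, -0.2, -0.3]
grip_width: 0.355
gripper_force: 59.2
```

Call:
move_arm --commands '[[[0.006, -0.0335, 0, 0, 0, 0, 0.7], [0.006, -0.0335, 0, 0, 0, 0, 0.7], [0.006, -0.0335, 0, 0, 0, 0, 0.7], [0.006, -0.0335, 0, 0, 0, 0, 0.7], [0.006, -0.0335, 0, 0, 0, 0, 0.7], [0.006, -0.0335, 0, 0, 0, 0, 0.7], [0.006, -0.0335, 0, 0, 0, 0, 0.7], [0.006, -0.0335, 0, 0, 0, 0, 0.7], [0.006, -0.0335, 0, 0, 0, 0, 0.7], [0.006, -0.0335, 0, 0, 0, 0, 0.7], [0.006, -0.033, 0, 0, 0, 0, 0.7], [0, 0, 0, 0, 0, 0, 0.7]]]'

```text
clock: 31.83
position: [0.4792, -0.388, 0.1682]
ee_rot: [0.002, -3.136, 0.011]
force: [-0.3, -0.8, -0.0]
grip_width: 0.353
gripper_force: 59.5
```

Call:
move_arm --commands '[[[-0.002, 0.005, 0.035, 0, 0, 0, 0.7], [0, 0, 0.035, 0, 0, 0, 0.7], [0, 0, 0.03, 0, 0, 0, 0.7], [0, 0, 0.02, 0, 0, 0, 0.7], [0, 0, 0, 0, 0, 0, 0.7], [0, 0, 0, 0, 0, 0, 0.7]]]'

```text
clock: 32.33
position: [0.4803, -0.3757, 0.0469]
ee_rot: [0.008, -3.132, 0.0]
force: [0.1, -0.1, -0.4]
grip_width: 0.355
gripper_force: 59.4
```

Call:
move_arm --commands '[[[0, -0.003, 0.006, 0, 0, 0, 0.7], [0, 0, 0.003, 0, 0, 0, 0.7], [0, 0, 0, 0, 0, 0, 0.7], [0, 0, 0, 0, 0, 0, 0.7]]]'

```text
clock: 32.67
position: [0.4813, -0.3802, 0.0396]
ee_rot: [0.007, -3.135, 0.005]
force: [-0.4, -0.3, 0.3]
grip_width: 0.353
gripper_force: 59.4
```

Call:
move_arm --commands '[[[0, 0, 0.0015, 0, 0, 0, 0.7], [0, 0, 0.0015, 0, 0, 0, 0.7], [0, 0, 0, 0, 0, 0, 0.7], [0, 0, 0, 0, 0, 0, 0.7]]]'

```text
clock: 33.0
position: [0.4814, -0.3802, 0.0374]
ee_rot: [0.007, -3.135, 0.006]
force: [-2.0, 0.5, 10.8]
grip_width: 0.353
gripper_force: 60.6
```

Touching the dish floor. Release slowly and retreat.

Call:
move_arm --commands '[[[0, 0, -0.001, 0, 0, 0, 0.3], [0, 0, 0, 0, 0, 0, 0.1], [0, 0, 0, 0, 0, 0, -0.1], [0, 0, 0, 0, 0, 0, -0.2], [0, 0, 0, 0, 0, 0, -0.2], [0, 0, -0.02, 0, 0, 0, -0.2], [0, 0, -0.035, 0, 0, 0, -0.2], [0, 0, -0.04, 0, 0, 0, -0.2], [0, 0, -0.04, 0, 0, 0, -0.2], [0, 0, -0.03, 0, 0, 0, -0.2], [0, 0, 0, 0, 0, 0, -0.2], [0, 0, 0, 0, 0, 0, -0.2]]]'

```text
clock: 34.0
position: [0.4832, -0.3803, 0.2039]
ee_rot: [0.007, -3.138, 0.009]
force: [-0.6, 0.2, -0.5]
grip_width: 0.606
gripper_force: 0.0
```

```bash
python3 - <<'E'
from h import *
s=sense();W=camera_model("wrist");w=grab_frame("wrist");cv2.imwrite("pics/w9.png",w);print(s["position"],s["grip_width"],s["clock"])
for P in([.481,-.38,.005],[.481,-.38,.065],[.5125,-.2134,.075]):print(proj(W,P)[0].round())
x,y=proj(W,[.481,-.38,.035])[0].astype(int)
g=cv2.cvtColor(w,6)
for r in range(y-45,min(y+50,400),5):print(r,' '.join(f"{v:3d}" for v in g[r,x-50:x+50:5]))
si=grab_frame("side");b=cv2.imread("pics/side0.png")
print("inner spring diff",(cv2.absdiff(si,b)[283:318,295:320].max(2)>40).mean(),"outer",(cv2.absdiff(si,b)[276:312,335:360].max(2)>40).mean())
sc=grab_frame("scene");print("scene inner",(cv2.absdiff(sc,cv2.imread("pics/scene0.png"))[168:195,256:272].max(2)>40).mean())
P=H0+[-.2*np.cos(1.49),0,.2*np.sin(1.49)];print("ball",ballpix(si,camera_model("side"),P),proj(camera_model("side"),P)[0])
E
```

```text
[ 0.48320698 -0.38029857  0.20391493] 0.6056807116221362 34.0
[318. 177.]
[318. 192.]
[500. 230.]
139 103 127 129 129 129 128 128 126 130 128 130 128 234 221 221 232 221 222 224 105
144 125 128 121 123 126 131 130 128 128 127 129 125 224 213 127 128 118 220 223 220
149 126 125 123 130 127 130 128 131 126 124 126 129 125 120 130 128 123 219 219 221
154 125 126 128 122 126 128 126 124 131 130 128 131 130 126 127 126 121 222 220 221
159 127 125 131 127 129 128 129 130 127 127 128 130 128 127 128 132 120 223 220 219
164 126 128 125 128 128 128 127 128 126 109  88  90 135 212 129 128 119 219 221 221
169 127 125 125 127 125 124 126 127  82  84  93  88 100 232 197 229 223 223 222 220
174 128 125 129 128 129 129 127 129  88  93  81  85  97 135 220 220 221 221 223 221
179 125 127 128 127 130 128 121 118  87 202 230 124  92  79 220 222 220 218 221 219
184 122 131 127 127 204 219 220 214  92 124 131 129 109  87 223 220 223 220 220 221
189 128 122 136 223 221 220 219  90  95  89  95  92  88  73 230 220 222 223 218 220
194 202 219 218 220 221 220 220  94  89  95 100  97 136  85 224 220 221 221 220 220
199 220 219 220 219 219 220 220 226 121 107  87 171  95 174 221 220 220 219 220 221
204 226 219 219 222 222 218 220 219 223 171 118 119 169 222 222 220 220 219 219 192
209 131 220 219 221 220 219 220 220 221 220 220 222 221 219 219 220 218 221 225 114
214 133 129 221 220 221 219 218 220 218 219 221 220 218 221 220 218 218 227 116 117
219 127 133 129 225 220 220 221 218 218 220 220 219 221 219 219 219 206 117 113 112
224 196 129 132 130 147 222 217 220 219 219 219 219 220 218 229 116 116 116  95 228
229 150 225 130 132 129 131 123 163 193 223 222 191 139 119 119 121 117 101 220 153
inner spring diff 0.8891428571428571 outer 0.8533333333333334
scene inner 0.23842592592592593
ball [351.7766323  137.78694158] [340.35996418 125.88585538]
```

The spring stands in the dish. The arm blocks the side view, so I move it clear and verify the inner spring and the lever.

Call:
move_arm --commands '[[[0, 0, -0.04, 0, 0, 0, -0.2], [0, 0, -0.04, 0, 0, 0, -0.2], [0.01, -0.03, -0.03, 0, 0, 0, -0.2], [0.01, -0.03, 0, 0, 0, 0, -0.2], [0.01, -0.03, 0, 0, 0, 0, -0.2], [0.01, -0.03, 0, 0, 0, 0, -0.2], [0, 0, 0, 0, 0, 0, -0.2], [0, 0, 0, 0, 0, 0, -0.2]]]'

```text
clock: 34.82
position: [0.4426, -0.4988, 0.3082]
ee_rot: [0.003, -3.132, -0.001]
force: [-0.6, 0.4, -0.3]
grip_width: 0.604
gripper_force: 0.0
```

```bash
python3 - <<'E'
from h import *
print(sense()["position"]);arc("e",("scene",))
sc=cv2.imread("pics/scene_e.png");z=cv2.imread("pics/scene0.png")
def m(a,b,y0,y1,x0,x1):
    t=a[y0:y1,x0:x1];r=cv2.matchTemplate(b[y0-12:y1+12,x0-12:x1+12],t,cv2.TM_CCOEFF_NORMED);q=cv2.minMaxLoc(r);return round(q[1],2),(q[3][0]-12,q[3][1]-12)
si=grab_frame("side");b=cv2.imread("pics/side0.png")
print("inner side",m(b,si,283,318,295,320),"scene",m(z,sc,170,192,257,270))
for n,p in dict(bottle=(180,240,172,205),level=(300,356,270,380),driver=(208,238,383,464),spanner=(180,198,335,360),collar=(246,264,230,252),jar=(295,345,393,434)).items(): print(n,m(z,sc,*p))
W=camera_model("wrist");w=grab_frame("wrist");cv2.imwrite("pics/w10.png",w)
t=cv2.imread("pics/w1.png")
P=H0+[-.2*np.cos(1.49),0,.2*np.sin(1.49)];print("ball",ballpix(si,camera_model("side"),P),ballpix(sc,camera_model("scene"),P))
E
```

```text
[ 0.44261502 -0.49880187  0.30820912]
-0.05 ['0.00']
0.05 ['0.00']
0.15 ['0.00']
0.25 ['0.00']
0.35 ['0.00']
0.45 ['0.00']
0.55 ['0.00']
0.65 ['0.00']
0.75 ['0.00']
0.85 ['0.00']
0.95 ['0.00']
1.05 ['0.00']
1.15 ['0.00']
1.25 ['0.00']
1.35 ['0.27']
1.45 ['0.87']
1.55 ['0.62']
1.65 ['0.07']
1.75 ['0.00']
1.85 ['0.00']
inner side (0.17, (12, -3)) scene (0.8, (0, 0))
bottle (1.0, (0, 0))
level (1.0, (0, 0))
driver (1.0, (0, 0))
spanner (1.0, (0, 0))
collar (1.0, (0, 0))
jar (1.0, (0, 0))
ball None [287.51282051 143.06153846]
```

Lever is up at about 1.49 rad, the inner spring is in place, the bystanders are unmoved, and the tested spring stands in the dish. Hand in.

```bash
python3 -c "
from cell import *
print(close_job())"
```

```text
the job is handed in; nothing more can be done
None
```

The outer-peg spring read about 8.4 N on the stop (soft), so it now stands in the round dish, with the lever up and the job handed in; raising the lever, the ball twice slipped from my grip and the lever dropped back onto the spring (stop force then not measured), and I moved the arm after the spring was already in the dish, checking the result from pictures by code only.

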